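Check the pull tester's beam, then clamp the terminal and hold

TASK

Get the terminal pull tester ready: swing its small arrest lever all the way over to let the weighing beam go, wait until the beam has tipped on to its stop, then swing the arrest lever all the way back so that the beam is arrested level again. After that, flip the upright safety catch fully down to the left, pull the clamp lever by its handle all the way forward to its stop and finish while still holding it there: do not let go, it springs back. Never pull the clamp lever while the beam is free, and leave the other things where they lie.

Things in the scene. Friction and masses are not known exactly. Their poses are not given: they have to be found in the camera images.
- tester: Terminal pull tester, fixed: grey base plate, x -90..100, y -120..120 mm, 12 mm thick, nothing above 170 mm. Origin under it at z = 0; x to its back (levers are worked at the front), y left, z up. On the right (y -75 mm) clamp lever, catch, jaws; on the left (y +70 mm) the arrest lever; a thin beam along the back (x +75, 96 mm up) carries a copper terminal between the open jaws.
- arrest_ball (a point): Centre of the small black ball, 20 mm across, on the thin stem of the arrest lever, 75 mm from its axis, at tester x = -51 mm. Arrested, the stem leans 0.6 rad from upright to the right (tester -y); released, 0.6 rad to the left (+y). About 1 N at the ball moves it; it stays where it is left.
- arrest_hinge (a point): Point on the arrest lever's axis below the ball's path: a level shaft parallel to the tester's x, at tester y = +70 mm, 70 mm up.
- arrest (a joint): Arrest lever angle, rad: 0 = beam arrested (leaning right, end stop), 1.2 = beam released (leaning left, end stop). Its shaft carries a peg that lifts the beam level or lets it go.
- beam (a joint): Beam angle, rad: about 0 = level, carried by the arrest; when released, its left, counterweight end drops by itself within half a second on to its stop at about 0.13. Turning the arrest back lifts it level again.
- catch_head (a point): Point on the head of the safety catch, an upright steel plate standing in front of the clamp lever and blocking it: 6 mm thick in tester y; head 35 mm wide (tester x -40..-5 mm), 36 mm high, rolled top edge 8 mm thick, top 120 mm up; a lug 30 mm wide on its back edge faces the lever. The point is 71 mm from the hinge, at tester x -30, y -75 mm, 97 mm up when upright.
- catch (a joint): Safety catch angle, rad: 0 = upright, blocking; 1.5 = flipped down flat towards the tester's +y (left). Its hinge is parallel to tester x, at tester y = -75 mm, 26 mm up. It stands by friction; pushed to the left past about 0.5 it falls over by its own weight and stays down.
- lever_ball (a point): Centre of the black ball, 26 mm across, at the top of the clamp lever, 110 mm from the lever's axis, which is parallel to tester y. At rest the lever leans 0.1 rad to the back (ball at tester x +11 mm, y -75 mm, 154 mm up); pulled fully, 0.85 rad to the front (ball at tester x -83 mm, 118 mm up).
- clamp_handle: Clamp lever: steel rod 12 mm thick, the black ball on its top end. Origin on its hinge axis, under the rod: tester x 0, y -75 mm, 45 mm up.
- lever (a joint): Clamp lever angle, rad: 0 = rest (jaws open), 0.95 = pulled fully to the front against its end stop (jaws shut on the terminal). A spring pulls it back: about 2.5 N at the ball at the start, 8.5 N at the end. It moves at most about 0.1 while the catch is up. The ball turns almost 1 rad between the fingers on the way: pinch it lightly (10 to 20 N), hook it from behind or turn the hand with it.
- weld_head_a: Spot-welding head, fixed, between the left half of the worktop and the tester: an obstacle 225 x 184 mm and 388 mm tall, so the arm must swing round in front of it. Origin at the middle of its foot.
- nylon_ring_c (a point): Bystander: white nylon ring 34 mm across, 8 mm high, lying on the base plate's front edge; point at its centre.
- gauge_block_c (a point): Bystander: grey gauge block 22 x 52 x 14 mm lying on the base plate between the levers; point at its centre.
- tape_roll_c (a point): Bystander: roll of black tape 53 mm across, 19 mm high, on the worktop; point at its centre.
- oil_dropper_c (a point): Bystander: dropper bottle 33 mm across, 102 mm high, standing on the worktop; point half-way up.

How it is judged:
On the way, in this order (a step that is already met when the one before it is completed fails the run):
1. the arrest lever is swung over and the beam has tipped on to its stop (value of joint arrest above 0.9 rad and value of joint beam above 0.1 rad and value of joint catch below 0.5 rad and value of joint lever below 0.15 rad), for 0.2 s.
2. the arrest lever is back and the beam is level again (value of joint arrest below 0.25 rad and value of joint beam below 0.03 rad and value of joint catch below 0.5 rad and value of joint lever below 0.15 rad), for 0.2 s.
3. the safety catch is flipped down while the clamp lever is still at rest (value of joint catch above 1.2 rad and value of joint lever below 0.15 rad and value of joint beam below 0.03 rad), for 0.1 s.
4. the clamp lever is pulled forward to its stop (value of joint lever above 0.82 rad and value of joint catch above 1.2 rad and value of joint beam below 0.03 rad), for 0.2 s.
At the end, for the whole second after the job is handed in: The clamp lever is within 0.13 rad of its front stop (joint over 0.82) and held there by the fingers (over 1.5 N on its handle), the safety catch is down (over 1.2 rad), the arrest lever is back (under 0.25 rad) and the beam is level (under 0.03 rad) (all of step 4 and contact force between the fingers and clamp_handle above 1.5 N and value of joint arrest below 0.25 rad); the arm keeps its last pose, push and grip.
It fails at once if the clamp lever was pulled while the beam was free (value of joint lever above 0.3 rad and value of joint beam above 0.05 rad).
It fails at once if a bystander was moved by more than 40 mm (distance of any of nylon_ring_c, gauge_block_c, tape_roll_c, oil_dropper_c from where it was at the start of the episode above 0.04 m).
It also fails if it takes over 64 s, if anything falls off the work surface, if the arm or the gripper's body presses on something with over 40 N, if the wrist force passes 120 N, or if a joint passes its speed limit or range.

ROBOT

A 6-joint arm with a two-finger parallel gripper is mounted at the origin on a cart in front of the work surface, level with it; the furniture and walls round the work are solid. World frame = base frame: x ahead of the robot, y to its left, z up, the work surface at z = 0. Lengths are in m, angles in rad, forces in N, time in s.
With the tool pointing down it reaches from about 0.35 to 0.925 m from the base axis. Payload 6.4 kg.
Tool frame: the origin (TCP) lies on the centre line of the jaws, within the pads' length; the fingertips stand env.finger_overhang ahead of it and the grasp point (between the pads) is the TCP (env.finger_overhang is the distance from the TCP to the fingertips, in m); y points along the fingers, x is the direction in which the jaws open and shut, and the axes are right-handed (so a half turn about y gives the same grasp; the last joint's range is limited). The gripper opens to 94 mm and grips with 3 to 60 N. Pads are 16 mm wide; open, the fingers measure 119 mm over their backs; the gripper's body (75 mm by 177 mm) begins 78 mm behind the grasp point.
Start: joints at [1.076, 0.245, 1.558, -0, 1.339, -0.174], TCP at [0.205, 0.617, 0.224] pointing down, gripper open.
Joint ranges: [-3.13, 3.13], [-1.02, 2.26], [0.13, 2.54], [-0.95, 4.09], [0.21, 2.88], [-2.74, 2.74]. Speed limits (rad/s): [2.57, 2.57, 3.14, 3.14, 3.14, 3.14].

INTERFACE

Orientations are given as a unit quaternion [w, x, y, z].
In Python, from cell import env gives the robot as it stands.
- The arm moves only by the tool drive_tool, never from a script. Its argument "plan" is a list of rows, each a list of 7 numbers: the shift along the tool's x, y, z in m, then the turn, a rotation vector about the tool's x, y, z in rad, then the closure, from -1 (fully open) to 1 (shut). In form: [[x, y, z, ax, ay, az, claw], ...]. A call has 1 to 20 rows; each row is the pose to reach, as a shift and turn from the pose commanded when the call began, along the tool's axes at that moment; what a row does not reach only later rows make up. A row lasts 1/8 s, in which the tool goes at most 62.5 mm and 10.7 degrees, less where a joint would pass 70% of its speed; a pose out of reach is approached as far as the arm can. A call with a gripper value outside its range is refused whole. The fingers move at their own pace and stop on an object; "grip_force" is the grip in N (left out, the last holds). Time passes only in rows, so rows that repeat a pose let the fingers close. It gives the time, the measured TCP pose, the force and the opening at its end, in the units of the state.
- env.get_obs(): the state, without advancing time (a new reading comes with each control period).
- env.get_image(name): name is "scene" or "side" or "wrist"; returns the picture (420x560x3 uint8, blue, green, red); there is no depth.
- env.camera_info(name): a dict with "intrinsics" (3x3 intrinsics, pixels), "position" and "attitude" of the camera in the world; the wrist camera has in their place "hand_eye" (4x4, takes a point from camera to tool coordinates, whose origin is the TCP and whose axes are the tool frame's). Camera axes: x right, y up, looking along -z (the intrinsics and any distortion apply to the point x, -y, -z); pixel columns grow to the right and rows downward; lengths in m; the calibration is good to about 2 mm. A picture is of the moment at which its call begins: read the wrist's pose just before it. camera_info takes no time and is no camera call.
- env.hand_in(): hands the job in, once; it reports no verdict.
Trained networks look in the newest picture that a camera, given by its name, has taken for a name from the list of things; names that differ only in an ending like _2 or _b are one class to them, and where a whole thing is asked for, a point or a joint stands for the part that bears it (a point fixed in the world has none). Each returns a list of dicts, best first, with "confidence" (0 to 1); they miss things now and then, are a little off and sometimes report something else, mostly with a low value. They report only what shows in the picture. A call takes as long as a camera call.
- env.recognise(name, camera): "pixel" ([column, row] in pixels, amid what is visible of it).
- env.masks_of(name, camera): "region" (420x560 bool, what is visible of it) and "pixel" ([column, row] in pixels, amid what is visible of it).
The state is a dict: "clock": time; "joint_positions": joint angles; "joint_vel": joint speeds; "joint_torque": joint torques, N m; "eef_pos": TCP position; "eef_rot": TCP orientation; "force": force on the tool from outside, world axes, zero at the start; "torque": the same for the moment, N m; "grip_width": finger opening in m.
Only numpy, scipy, OpenCV 4.12 (cv2) and the standard library are available. Lean on these libraries where they do the work, as an engineer would, in place of code of your own. Each camera call takes 0.05 s, during which the arm holds its last target.

## Working session

There is one attempt and no reset: what is moved stays moved. The work goes in short steps, Python scripts to look and compute and a tool call to move; the robot and the scene stay as the last step left them, time stands still between calls to the robot, and variables do not carry over. Pictures are saved under pics/ and viewed, and the job is handed in when it is done.

Besides the shell and the picture viewer there is one more tool, called after "Request:" in YAML: its name, and indented under it one key for each argument. drive_tool: Moves the arm, as the interface text tells. Its arguments: {"type":"object","properties":{"plan":{"type":"array","items":{"type":"array","items":{"type":"number"}}},"grip_force":{"type":"number"}},"required":["plan"]}

```bash
ls; mkdir -p pics; python3 - <<'E'
from cell import env
import cv2,numpy as np
np.set_printoptions(precision=4,suppress=True)
o=env.get_obs()
for k,v in o.items(): print(k,np.array(v))
print(env.finger_overhang)
for n in ("scene","side","wrist"):
    print(n,env.camera_info(n))
    cv2.imwrite(f"pics/{n}0.png",env.get_image(n))
E
```

```text
pics
clock 0.0
joint_positions [ 1.0759  0.2458  1.559  -0.      1.3387 -0.1741]
joint_vel [ 0.0008  0.0021 -0.0002  0.0018  0.0002  0.0003]
joint_torque [  0.0017 -41.5819 -31.4611   0.0686   0.0329  -0.0001]
eef_pos [0.2047 0.6163 0.2234]
eef_rot [-0.5732  0.5737  0.4131 -0.4143]
force [-0.248  -0.6926  0.2818]
torque [ 0.0056 -0.0241  0.0179]
grip_width 0.09381237821592432
0.019
scene {'intrinsics': array([[523.5552,   0.    , 282.572 ],
       [  0.    , 523.5552, 201.3298],
       [  0.    ,   0.    ,   1.    ]]), 'position': array([-0.2526,  0.5315,  0.5803]), 'attitude': array([-0.369 , -0.2333,  0.4921,  0.7531])}
side {'intrinsics': array([[480.778 ,   0.    , 275.7622],
       [  0.    , 480.778 , 216.2519],
       [  0.    ,   0.    ,   1.    ]]), 'position': array([ 0.0509, -0.1613,  0.9211]), 'attitude': array([ 0.7294,  0.1883, -0.1696, -0.6354])}
wrist {'intrinsics': array([[340.9085,   0.    , 285.4935],
       [  0.    , 340.9085, 209.0592],
       [  0.    ,   0.    ,   1.    ]]), 'hand_eye': array([[ 1.    ,  0.0002,  0.0006,  0.0002],
       [ 0.0005,  0.2794, -0.9602, -0.1595],
       [-0.0003,  0.9602,  0.2794,  0.0805],
       [ 0.    ,  0.    ,  0.    ,  1.    ]])}
```

View pics/scene0.png

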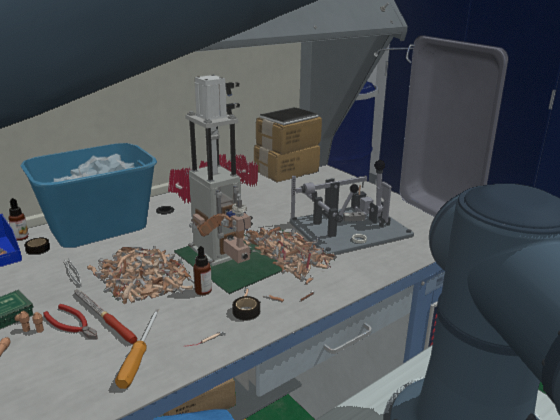

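View pics/side0.png

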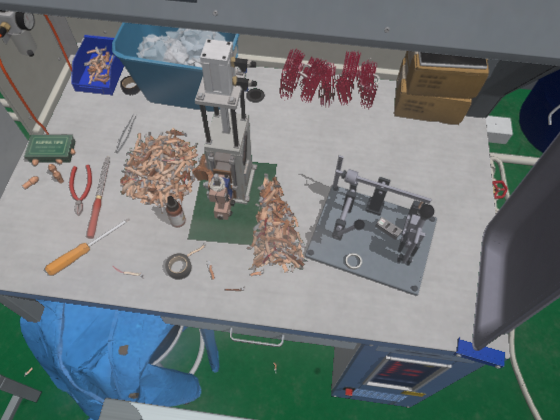

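View pics/wrist0.png

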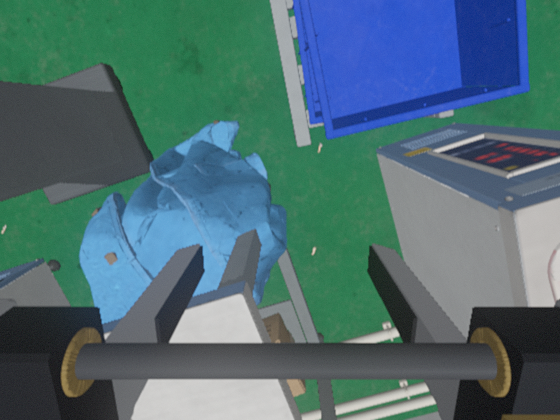

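```bash
cat > h.py <<'E'
from cell import env
import cv2,numpy as np
from scipy.spatial.transform import Rotation as R
np.set_printoptions(precision=4,suppress=True)
def rq(q): return R.from_quat([q[1],q[2],q[3],q[0]])
def cam(n,obs=None):
    c=env.camera_info(n); K=c['intrinsics']
    if 'hand_eye' in c:
        o=obs or env.get_obs(); T=np.eye(4);T[:3,:3]=rq(o['eef_rot']).as_matrix();T[:3,3]=o['eef_pos'];T=T@c['hand_eye']
        return K,T[:3,3],T[:3,:3]
    return K,np.array(c['position']),rq(c['attitude']).as_matrix()
def proj(C,P):
    K,p,Rm=C; q=(np.atleast_2d(P)-p)@Rm; q=np.c_[q[:,0],-q[:,1],-q[:,2]]; u=q@K.T; return u[:,:2]/u[:,2:]
def ray(C,px):
    K,p,Rm=C; d=np.linalg.solve(K,[px[0],px[1],1]); d=Rm@np.array([d[0],-d[1],-d[2]]); return p,d/np.linalg.norm(d)
def onz(C,px,z):
    p,d=ray(C,px); return p+d*(z-p[2])/d[2]
def tri(Cs,pxs):
    A=np.zeros((3,3));b=np.zeros(3)
    for C,px in zip(Cs,pxs):
        p,d=ray(C,px);M=np.eye(3)-np.outer(d,d);A+=M;b+=M@p
    return np.linalg.solve(A,b)
def crop(img,x0,y0,x1,y1,s,fn): cv2.imwrite(fn,cv2.resize(img[y0:y1,x0:x1],None,fx=s,fy=s,interpolation=cv2.INTER_CUBIC))
E
python3 - <<'E'
from h import *
a=cv2.imread('pics/side0.png');b=cv2.imread('pics/scene0.png')
crop(a,290,140,450,300,5,'pics/side_c.png') if 0 else crop(a,290,145,450,265+35,3.75,'pics/side_c.png')
crop(b,275,145,425,257,5,'pics/scene_c.png')
S=cam('side');C=cam('scene')
env.get_image('side');env.get_image('scene')
for n in ['arrest_ball','lever_ball','catch_head','nylon_ring_c','gauge_block_c','tape_roll_c','oil_dropper_c','weld_head_a','clamp_handle','tester']:
    r=env.recognise(n,'side')[:2];s=env.recognise(n,'scene')[:2]
    print(n,[(np.array(x['pixel']),round(x['confidence'],2)) for x in r],[(np.array(x['pixel']),round(x['confidence'],2)) for x in s])
    if r and s:print('  ',tri([S,C],[r[0]['pixel'],s[0]['pixel']]))
E
```

```text
arrest_ball [(array([347.3, 228.3]), 0.97), (array([353.8, 256.1]), 0.67)] [(array([344.4, 206.5]), 0.7)]
   [ 0.5053 -0.2484  0.0904]
lever_ball [(array([425.2, 216.6]), 0.79)] [(array([378. , 174.1]), 0.72)]
   [ 0.5331 -0.3887  0.127 ]
catch_head [(array([413.8, 237.3]), 0.75)] [(array([384.9, 192.9]), 0.61)]
   [ 0.5009 -0.3772  0.093 ]
nylon_ring_c [(array([348.4, 256.4]), 0.44)] [(array([361.7, 238.7]), 0.65)]
   [ 0.4706 -0.2653  0.0214]
gauge_block_c [(array([386.3, 226.2]), 0.71)] [(array([352.7, 215.2]), 0.72)]
   [ 0.56  -0.337  0.022]
tape_roll_c [(array([176.2, 257.7]), 0.76)] [(array([244.3, 306.1]), 0.84)]
   [0.4263 0.0864 0.011 ]
oil_dropper_c [(array([175.4, 212.7]), 0.83), (array([372.1, 182.5]), 0.37)] [(array([204.2, 274.2]), 0.67)]
   [0.5216 0.1086 0.0376]
weld_head_a [(array([425.3, 213.7]), 0.21)] []
clamp_handle [(array([425.7, 213.6]), 0.61)] [(array([382.3, 177.5]), 0.76), (array([343.3, 208.4]), 0.42)]
   [ 0.5349 -0.3952  0.1204]
tester [(array([370.9, 236.9]), 0.63), (array([426. , 214.5]), 0.27)] [(array([345.1, 219.9]), 0.73), (array([376. , 178.9]), 0.16)]
   [ 0.538  -0.3009  0.0236]
```

View pics/side_c.png

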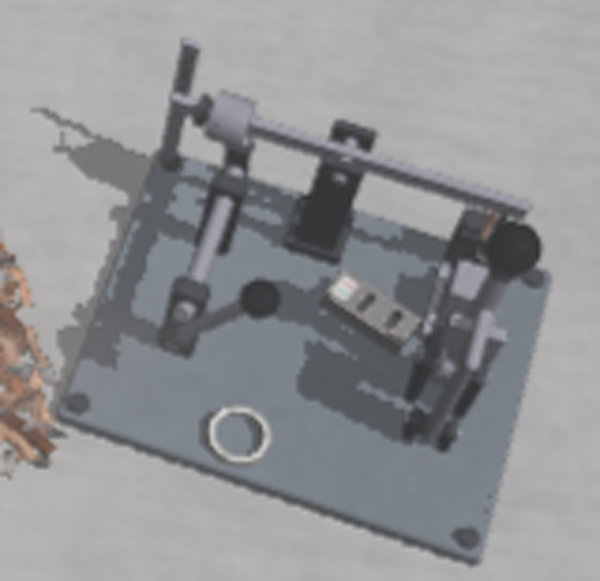

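View pics/scene_c.png

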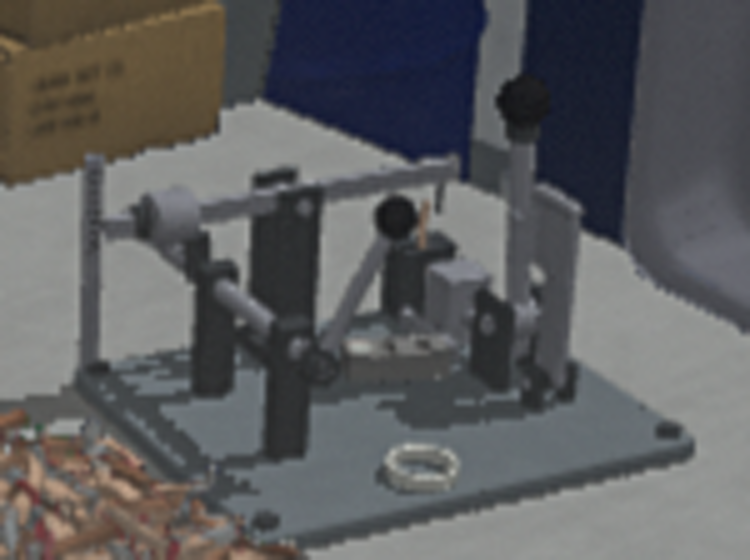

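```bash
cat > fit.py <<'E'
from h import *
from scipy.optimize import least_squares
S=cam('side');C=cam('scene')
arr=lambda a:[-.051,.07-.075*np.sin(a-0) ,.07+.075*np.cos(a)]
obs=[(S,(427.1,211.4),(.011,-.075,.154)),(C,(379.6,165.4),(.011,-.075,.154)),
(S,(359.6,224.7),arr(.6)),(C,(354.4,188.2),arr(.6)),
(S,(417.3,293.5),(-.09,-.12,.012)),(S,(436.7,219.7),(.1,-.12,.012)),(S,(305.4,254.5),(-.09,.12,.012)),(C,(413.4,232),(-.09,-.12,.012))]
def W(p,P): c,s=np.cos(p[2]),np.sin(p[2]);P=np.array(P);return np.array([p[0]+c*P[0]-s*P[1],p[1]+s*P[0]+c*P[1],P[2]])
f=lambda p:np.concatenate([proj(Cm,W(p,P))[0]-px for Cm,px,P in obs])
r=least_squares(f,[.54,-.3,0.]);print(r.x,r.fun.reshape(-1,2))
for i in (0,2):print(tri([S,C],[obs[i][1],obs[i+1][1]]),W(r.x,obs[i][2]))
E
python3 fit.py
```

```text
[ 0.5362 -0.3078 -0.2478] [[-0.7338 -0.1028]
 [-0.7489 -0.808 ]
 [ 1.6951  1.1392]
 [ 0.3842  0.4389]
 [-0.4644  1.4772]
 [ 1.0941 -1.8483]
 [-1.5741 -0.8872]
 [ 0.1103  0.0017]]
[ 0.529  -0.3856  0.1517] [ 0.5284 -0.3833  0.154 ]
[ 0.4931 -0.2654  0.1344] [ 0.4935 -0.2685  0.1319]
```

```bash
python3 - <<'E'
from h import *
S=cam('side');C=cam('scene')
print(rq(env.get_obs()['eef_rot']).as_matrix())
for px in [(190,237),(248,243),(274,164),(217,160)]:print('mat',px,onz(S,px,0)[:2])
env.get_image('side')
m=env.masks_of('weld_head_a','side');print([(x['confidence'],x['region'].sum(),x['pixel']) for x in m])
a=cv2.imread('pics/side0.png');crop(a,150,20,300,260,2.5,'pics/w.png')
E
```

```text
[[ 0.3154 -0.     -0.949 ]
 [ 0.949   0.      0.3154]
 [ 0.     -1.      0.    ]]
mat (190, 237) [0.4891 0.0763]
mat (248, 243) [ 0.4922 -0.0491]
mat (274, 164) [ 0.7037 -0.0758]
mat (217, 160) [0.6963 0.0584]
[(0.25, np.int64(239), [423.9, 215.2])]
```

View pics/w.png

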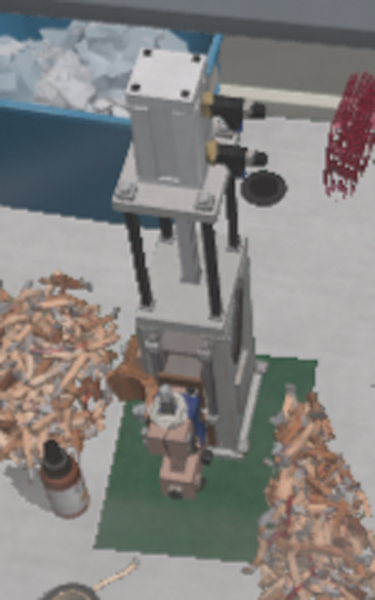

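```bash
cat >> h.py <<'E'
def plan(wps,ns,rv=None):
    "wps: world TCP targets; prints tool shifts from current pose"
    o=env.get_obs();Rm=rq(o['eef_rot']).as_matrix();p0=np.array(o['eef_pos']);p=p0
    for w,n in zip(wps,ns):
        w=np.array(w)
        for i in range(1,n+1): print(list(np.round(Rm.T@(p+(w-p)*i/n-p0),3)))
        p=w
def T2W(P,p=(.5362,-.3078,-.2478)):
    c,s=np.cos(p[2]),np.sin(p[2]);return np.array([p[0]+c*P[0]-s*P[1],p[1]+s*P[0]+c*P[1],P[2]])
E
python3 -c "
from h import *
plan([(.36,.25,.25),(.38,0,.25),(.37,-.15,.25),(.4933,-.267,.25)],[8,5,3,4])"
```

```text
[np.float64(-0.037), np.float64(-0.003), np.float64(-0.033)]
[np.float64(-0.075), np.float64(-0.006), np.float64(-0.066)]
[np.float64(-0.112), np.float64(-0.01), np.float64(-0.099)]
[np.float64(-0.15), np.float64(-0.013), np.float64(-0.131)]
[np.float64(-0.187), np.float64(-0.016), np.float64(-0.164)]
[np.float64(-0.224), np.float64(-0.019), np.float64(-0.197)]
[np.float64(-0.262), np.float64(-0.022), np.float64(-0.23)]
[np.float64(-0.299), np.float64(-0.026), np.float64(-0.263)]
[np.float64(-0.345), np.float64(-0.026), np.float64(-0.282)]
[np.float64(-0.392), np.float64(-0.026), np.float64(-0.302)]
[np.float64(-0.438), np.float64(-0.026), np.float64(-0.322)]
[np.float64(-0.484), np.float64(-0.026), np.float64(-0.341)]
[np.float64(-0.53), np.float64(-0.026), np.float64(-0.361)]
[np.float64(-0.579), np.float64(-0.026), np.float64(-0.373)]
[np.float64(-0.627), np.float64(-0.026), np.float64(-0.386)]
[np.float64(-0.676), np.float64(-0.026), np.float64(-0.398)]
[np.float64(-0.694), np.float64(-0.026), np.float64(-0.437)]
[np.float64(-0.712), np.float64(-0.026), np.float64(-0.475)]
[np.float64(-0.73), np.float64(-0.026), np.float64(-0.514)]
[np.float64(-0.748), np.float64(-0.026), np.float64(-0.552)]
```

Request:
drive_tool:
  plan:
    - [-0.037, -0.003, -0.033, 0, 0, 0, -1]
    - [-0.075, -0.006, -0.066, 0, 0, 0, -1]
    - [-0.112, -0.01, -0.099, 0, 0, 0, -1]
    - [-0.15, -0.013, -0.131, 0, 0, 0, -1]
    - [-0.187, -0.016, -0.164, 0, 0, 0, -1]
    - [-0.224, -0.019, -0.197, 0, 0, 0, -1]
    - [-0.262, -0.022, -0.23, 0, 0, 0, -1]
    - [-0.3, -0.026, -0.263, 0, 0, 0, -1]
    - [-0.345, -0.026, -0.282, 0, -0.02, 0, -1]
    - [-0.392, -0.026, -0.302, 0, -0.04, 0, -1]
    - [-0.438, -0.026, -0.322, 0, -0.06, 0, -1]
    - [-0.484, -0.026, -0.341, 0, -0.073, 0, 0]
    - [-0.53, -0.026, -0.361, 0, -0.073, 0, 0.2]
    - [-0.579, -0.026, -0.373, 0, -0.073, 0, 0.2]
    - [-0.627, -0.026, -0.386, 0, -0.073, 0, 0.2]
    - [-0.676, -0.026, -0.398, 0, -0.073, 0, 0.2]

```text
clock: 3.35
eef_pos: [0.3692, -0.1519, 0.2508]
eef_rot: [-0.558, 0.558, 0.434, -0.434]
force: [-0.0, -0.2, -0.3]
grip_width: 0.0473
```

```bash
python3 -c "
from h import *
o=env.get_obs();print(o['joint_positions'],o['grip_width'],rq(o['eef_rot']).as_matrix()[:,0])
plan([(.4933,-.267,.25)],[4])
cv2.imwrite('pics/w1.png',env.get_image('wrist'))
C=cam('wrist')
print(proj(C,[T2W((-.051,.0277,.132)),T2W((.011,-.075,.154)),T2W((-.09,-.12,.012)),T2W((-.09,.12,.012)),T2W((-.03,-.075,.097))]))
"
```

```text
[-0.6763 -0.4205  2.1312  0.0002  1.4296 -1.9991] 0.04733871292590516 [ 0.2455  0.9694 -0.0004]
[np.float64(-0.02), np.float64(0.0), np.float64(-0.037)]
[np.float64(-0.041), np.float64(0.001), np.float64(-0.074)]
[np.float64(-0.061), np.float64(0.001), np.float64(-0.111)]
[np.float64(-0.081), np.float64(0.001), np.float64(-0.149)]
[[206.6647 355.3095]
 [ 99.6362 425.2815]
 [110.6023 265.1563]
 [297.8939 264.5651]
 [121.2497 349.4299]]
```

View pics/w1.png

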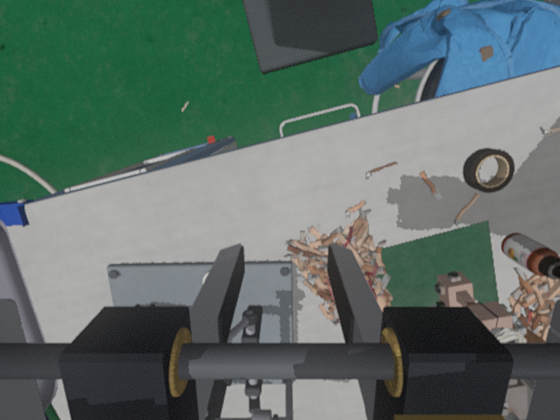

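Request:
drive_tool:
  plan:
    - [-0.02, 0, -0.037, 0, 0, 0, 0.15]
    - [-0.041, 0, -0.074, 0, 0, 0, 0.15]
    - [-0.061, 0, -0.111, 0, 0, 0, 0.15]
    - [-0.081, 0, -0.149, 0, 0, 0, 0.15]
    - [-0.081, 0.0, -0.149, 0, 0, 0, 0.15]

```text
clock: 4.03
eef_pos: [0.495, -0.2662, 0.2497]
eef_rot: [0.559, -0.558, -0.434, 0.434]
force: [-0.0, -0.1, -0.4]
grip_width: 0.0398
```

```bash
python3 -c "
from h import *
o=env.get_obs();print(o['eef_pos'],o['grip_width'])
a=env.get_image('side');b=env.get_image('scene')
S=cam('side');C=cam('scene')
crop(a,290,105,450,305,3,'pics/side2.png');crop(b,265,95,425,257,3.5,'pics/scene2.png')
"
```

```text
[ 0.495  -0.2662  0.2497] 0.03977950078215672
```

View pics/side2.png

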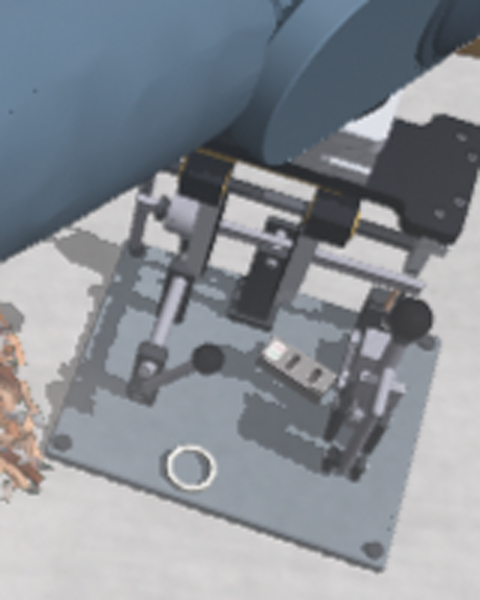

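View pics/scene2.png

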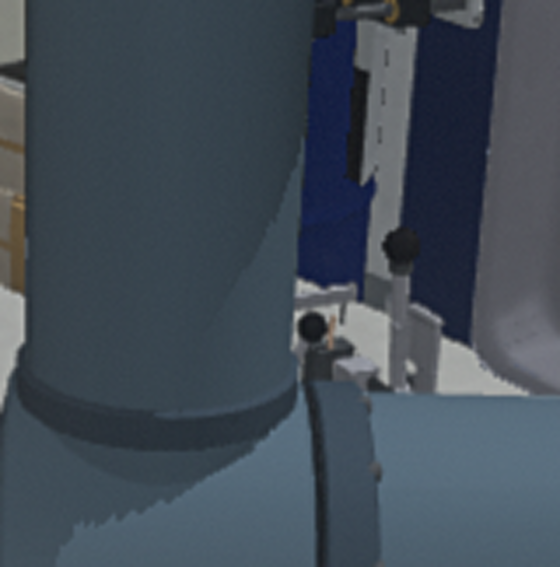

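Request:
drive_tool:
  plan:
    - [0, 0.04, 0, 0, 0, 0, 0.15]
    - [0, 0.075, 0.001, 0, 0, 0, 0.15]
    - [0, 0.095, 0.001, 0, 0, 0, 0.15]
    - [0, 0.106, 0.001, 0, 0, 0, 0.15]
    - [0, 0.106, 0.001, 0, 0, 0, 0.15]

```text
clock: 4.75
eef_pos: [0.4931, -0.2648, 0.1446]
eef_rot: [-0.558, 0.558, 0.434, -0.434]
force: [0.4, 0.3, 1.0]
grip_width: 0.0399
```

```bash
python3 -c "
from h import *
a=env.get_image('side')
crop(a,290,145,450,305,3.75,'pics/side3.png')
"
```

```text
(no output)
```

View pics/side3.png

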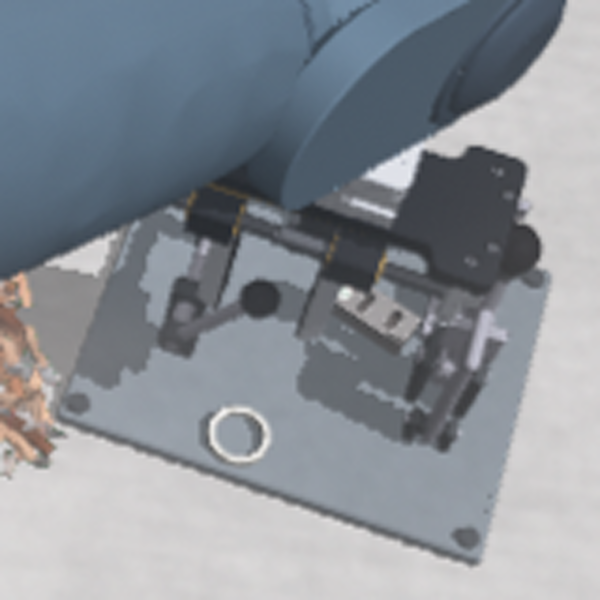

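Request:
drive_tool:
  plan:
    - [0.012, 0, 0, 0, 0, 0, 0.15]
    - [0.024, 0, 0, 0, 0, 0, 0.15]
    - [0.036, 0, 0, 0, 0, 0, 0.15]
    - [0.048, 0, 0, 0, 0, 0, 0.15]
    - [0.06, 0, 0, 0, 0, 0, 0.15]
    - [0.072, 0, 0, 0, 0, 0, 0.15]
    - [0.082, 0, 0, 0, 0, 0, 0.15]
    - [0.09, 0, 0, 0, 0, 0, 0.15]
    - [0.09, 0, 0, 0, 0, 0, 0.15]

```text
clock: 5.92
eef_pos: [0.5151, -0.1774, 0.1444]
eef_rot: [0.558, -0.558, -0.434, 0.435]
force: [-1.1, -1.5, -0.7]
grip_width: 0.0402
```

```bash
python3 -c "
from h import *
a=env.get_image('side')
crop(a,290,145,450,305,3.75,'pics/side4.png')
print(env.get_obs()['force'])
"
```

```text
[-1.7415 -0.6175  0.4148]
```

View pics/side4.png

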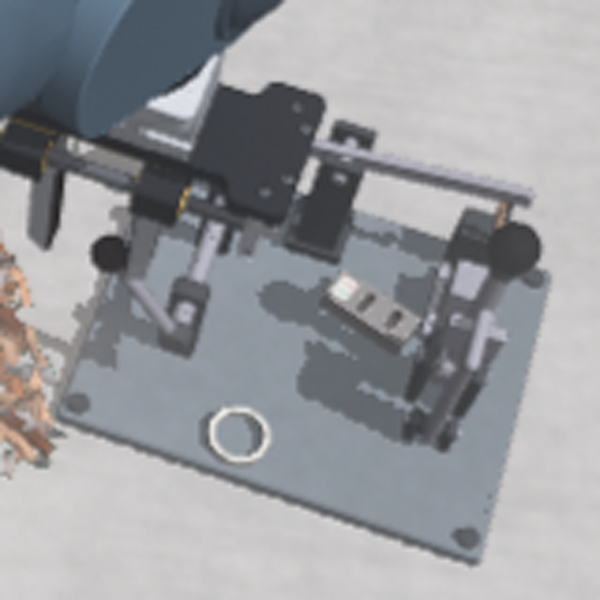

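```bash
python3 -c "
from h import *
S=cam('side')
for a in (0,.9,1.0,1.1,1.2):
  t=a-.6;print(a,proj(S,T2W((-.051,.07+.075*np.sin(t),.07+.075*np.cos(t)))))
# beam right end
p=env.get_obs();print((np.array(p['eef_pos'])-T2W((0,0,0)))@np.array([.2453,.9694,0]))
"
```

```text
0 [[361.2698 225.8204]]
0.9 [[329.0685 211.8781]]
1.0 [[325.3755 211.3307]]
1.1 [[321.8235 211.0209]]
1.2 [[318.452  210.9494]]
0.12121338677399653
```

Request:
drive_tool:
  plan:
    - [0.003, 0, 0, 0, 0, 0, 0.15]
    - [0.006, 0, 0, 0, 0, 0, 0.15]
    - [0.006, 0, 0, 0, 0, 0, 0.15]
    - [0.006, 0, 0, 0, 0, 0, 0.15]
    - [0.006, 0, 0, 0, 0, 0, 0.15]
    - [0.006, 0, 0, 0, 0, 0, 0.15]

```text
clock: 6.72
eef_pos: [0.5154, -0.1765, 0.1442]
eef_rot: [-0.556, 0.56, 0.432, -0.437]
force: [-5.6, -16.9, -4.3]
grip_width: 0.0403
```

```bash
python3 -c "
from h import *
a=env.get_image('side');b=env.get_image('scene')
crop(a,290,145,450,305,3.75,'pics/side5.png');crop(b,275,145,425,257,5,'pics/scene5.png')
print(env.get_obs()['force'])
"
```

```text
[ -5.7535 -18.2009  -3.9894]
```

View pics/side5.png

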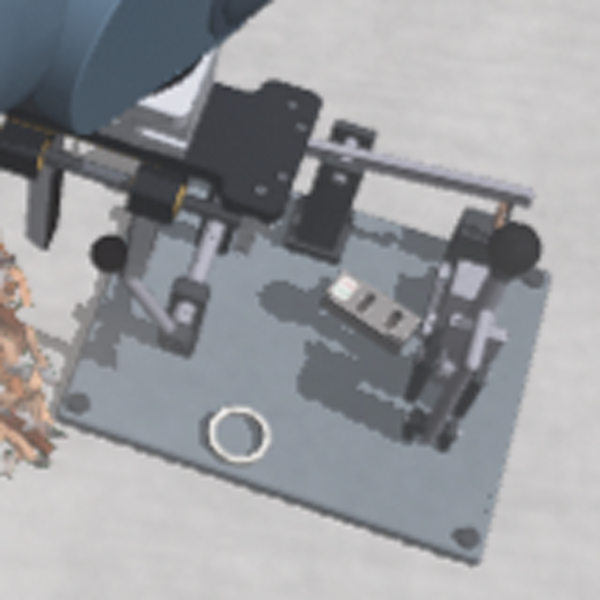

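View pics/scene5.png

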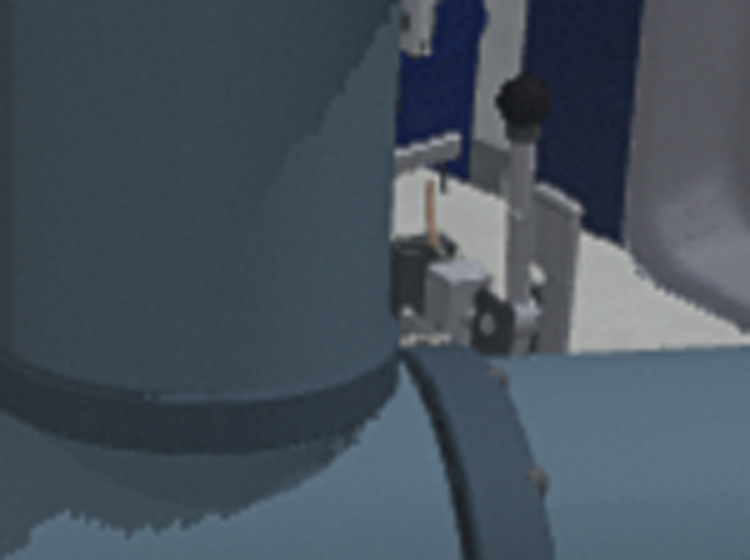

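Request:
drive_tool:
  plan:
    - [-0.012, 0, 0, 0, 0, 0, 0.15]
    - [-0.024, 0, 0, 0, 0, 0, 0.15]
    - [-0.036, 0, 0, 0, 0, 0, 0.15]
    - [-0.048, 0, 0, 0, 0, 0, 0.15]
    - [-0.06, 0, 0, 0, 0, 0, 0.15]
    - [-0.072, 0, 0, 0, 0, 0, 0.15]
    - [-0.084, 0, 0, 0, 0, 0, 0.15]
    - [-0.094, 0, 0, 0, 0, 0, 0.15]
    - [-0.102, 0, 0, 0, 0, 0, 0.15]
    - [-0.108, 0, 0, 0, 0, 0, 0.15]
    - [-0.112, 0, 0, 0, 0, 0, 0.15]
    - [-0.112, 0, 0, 0, 0, 0, 0.15]
    - [-0.112, 0, 0, 0, 0, 0, 0.15]
    - [-0.112, 0, 0, 0, 0, 0, 0.15]

```text
clock: 8.57
eef_pos: [0.4893, -0.2795, 0.1442]
eef_rot: [0.559, -0.557, -0.435, 0.434]
force: [0.7, 4.5, -0.5]
grip_width: 0.0398
```

```bash
python3 -c "
from h import *
a=env.get_image('side');b=env.get_image('scene')
crop(a,290,145,450,305,3.75,'pics/side6.png');crop(b,275,145,425,257,5,'pics/scene6.png')
p=env.get_obs();print(p['force'],(np.array(p['eef_pos'])-T2W((0,0,0)))@np.array([.2453,.9694,0]))
"
```

```text
[ 2.2935  5.0068 -0.4723] 0.015940832484189916
```

View pics/side6.png

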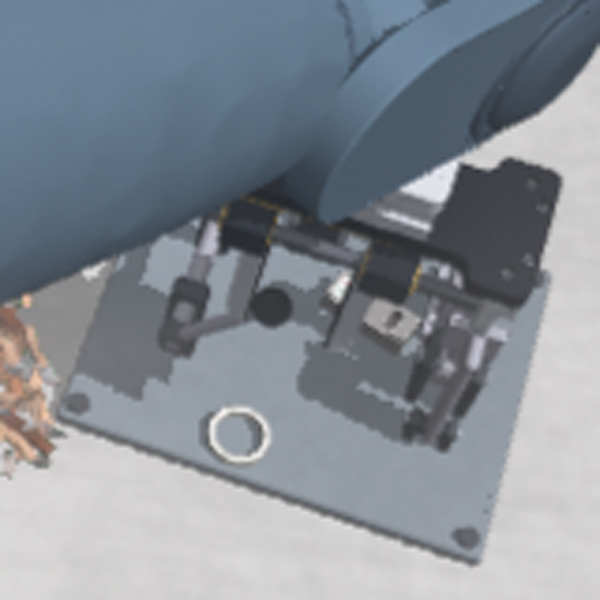

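View pics/scene6.png

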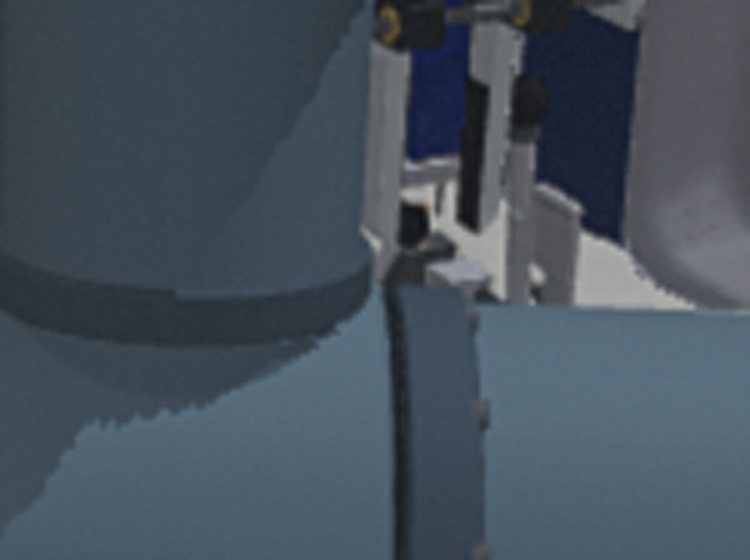

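Request:
drive_tool:
  plan:
    - [0.011, 0, 0, 0, 0, 0, 0.15]
    - [0.011, -0.02, 0, 0, 0, 0, 0.15]
    - [0.011, -0.06, 0, 0, 0, 0, 0.3]
    - [0.011, -0.1, 0, 0, 0, 0, 1]
    - [0.011, -0.12, 0, 0, 0, 0, 1]

```text
clock: 9.3
eef_pos: [0.4928, -0.2709, 0.2688]
eef_rot: [-0.556, 0.56, 0.435, -0.434]
force: [-0.5, -0.0, 0.4]
grip_width: 0.0162
```

```bash
python3 -c "
from h import *
a=cv2.imread('pics/side0.png');crop(a,420,120,560,380,2.2,'pics/tray_s.png')
b=cv2.imread('pics/scene0.png');crop(b,340,10,560,250,2.4,'pics/tray_c.png')
S=cam('side');C=cam('scene')
for z in (.19,.3):
  P=T2W((-.03,-.2,z));print(P,proj(S,P),proj(C,P))
"
```

```text
[ 0.4581 -0.4943  0.19  ] [[499.1413 244.2131]] [[433.9258 149.0726]]
[ 0.4581 -0.4943  0.3   ] [[529.4894 211.9202]] [[440.1057 103.4998]]
```

View pics/tray_s.png

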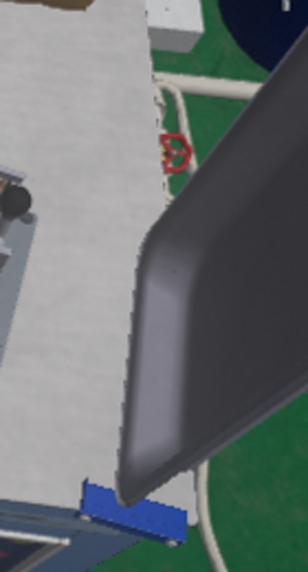

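View pics/tray_c.png

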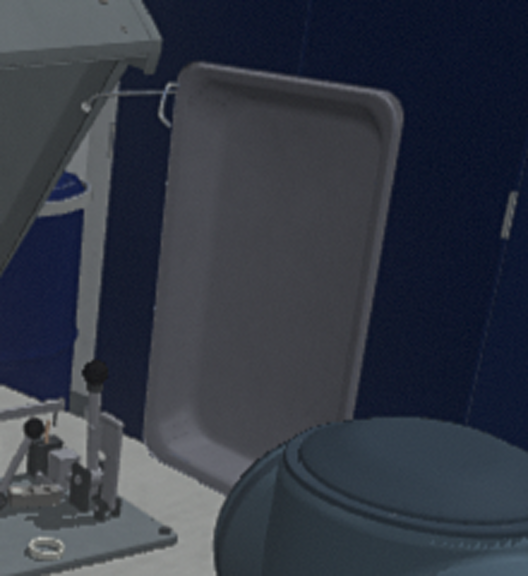

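```bash
python3 -c "
from h import *
S=cam('side');C=cam('scene')
P=tri([S,C],[(483.6,234),(403,197)]);print(P,proj(S,P),proj(C,P))
for z in (0.05,.1,.15,.2,.25): print(z,onz(S,(475.5,345),z),proj(C,onz(S,(475.5,345),z)))
"
```

```text
[ 0.5745 -0.5455  0.0123] [[484.1738 235.1548]] [[402.0781 196.6088]]
0.05 [ 0.3225 -0.4969  0.05  ] [[475.1284 221.4972]]
0.1 [ 0.3069 -0.4776  0.1   ] [[479.9246 206.1553]]
0.15 [ 0.2913 -0.4584  0.15  ] [[485.0821 189.6579]]
0.2 [ 0.2757 -0.4391  0.2   ] [[490.6431 171.8694]]
0.25 [ 0.2601 -0.4198  0.25  ] [[496.6571 152.6323]]
```

```bash
python3 -c "
from h import *
S=cam('side');C=cam('scene')
for z in (.1,.2,.3,.4,.5): print(z,proj(S,[.5745,-.5455,z]),proj(C,[.5745,-.5455,z]))
for a,b in [((520,190),(408,118)),((540,165),(411,85))]: P=tri([S,C],[a,b]);print(P,proj(S,P),proj(C,P))
print(T2W((-.03,-.075,0)),T2W((-.03,-.165,0)))
o=env.get_obs();print(o['joint_positions'])
T=T2W((-.03,-.074,.25)); U=T.copy();U[2]=.115
plan([T,U],[4,4])
"
```

```text
0.1 [[501.3256 214.8735]] [[405.5025 166.5284]]
0.2 [[524.6222 187.348 ]] [[409.6372 130.2865]]
0.3 [[553.1691 153.6194]] [[414.0271  91.8081]]
0.4 [[588.9665 111.3242]] [[418.6964  50.8794]]
0.5 [[635.1783  56.724 ]] [[423.6729   7.2587]]
[ 0.5478 -0.5125  0.2401] [[517.4506 185.3476]] [[411.3284 119.3606]]
[ 0.5411 -0.5042  0.3232] [[536.5414 158.7944]] [[415.1713  86.7488]]
[ 0.4887 -0.3732  0.    ] [ 0.4666 -0.4604  0.    ]
[-0.7039  0.0014  1.743  -0.0006  1.3909 -2.0269]
[np.float64(-0.025), np.float64(0.005), np.float64(-0.005)]
[np.float64(-0.05), np.float64(0.01), np.float64(-0.01)]
[np.float64(-0.074), np.float64(0.014), np.float64(-0.016)]
[np.float64(-0.099), np.float64(0.019), np.float64(-0.021)]
[np.float64(-0.099), np.float64(0.053), np.float64(-0.021)]
[np.float64(-0.099), np.float64(0.087), np.float64(-0.021)]
[np.float64(-0.099), np.float64(0.12), np.float64(-0.02)]
[np.float64(-0.099), np.float64(0.154), np.float64(-0.02)]
```

Request:
drive_tool:
  plan:
    - [-0.025, 0, -0.005, 0, 0, 0, 0.15]
    - [-0.05, 0, -0.01, 0, 0, 0, 0.15]
    - [-0.074, 0, -0.016, 0, 0, 0, 0.15]
    - [-0.099, 0.0, -0.021, 0, 0, 0, 0.15]
    - [-0.099, 0.0, -0.021, 0, 0, 0, 0.15]

```text
clock: 9.93
eef_pos: [0.4873, -0.373, 0.2635]
eef_rot: [0.559, -0.558, -0.434, 0.434]
force: [-0.3, 0.1, -0.5]
grip_width: 0.0398
```

```bash
python3 -c "
from h import *
a=env.get_image('side');b=env.get_image('scene')
crop(a,330,105,560,345,2.5,'pics/side7.png');cv2.imwrite('pics/scene7.png',b)
o=env.get_obs();print(o['eef_pos'],T2W((-.03,-.075,0)),o['grip_width'],o['joint_positions'])
"
```

```text
[ 0.4878 -0.3712  0.2639] [ 0.4887 -0.3732  0.    ] 0.040076792139843324 [-0.8353  0.1299  1.617   0.0003  1.3959 -2.1578]
```

View pics/side7.png

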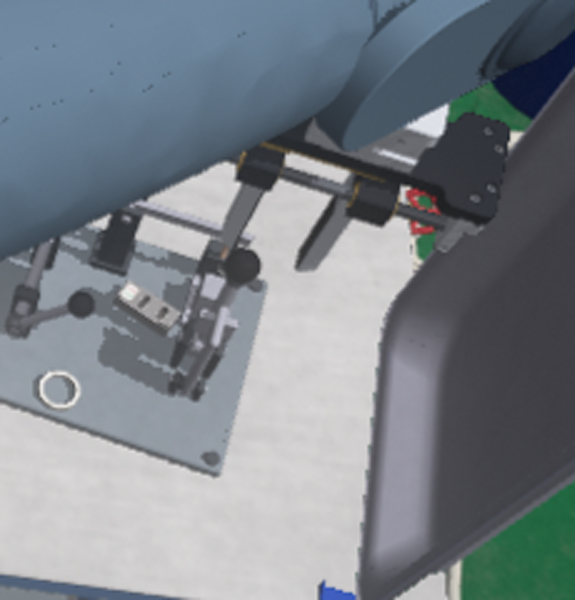

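View pics/scene7.png

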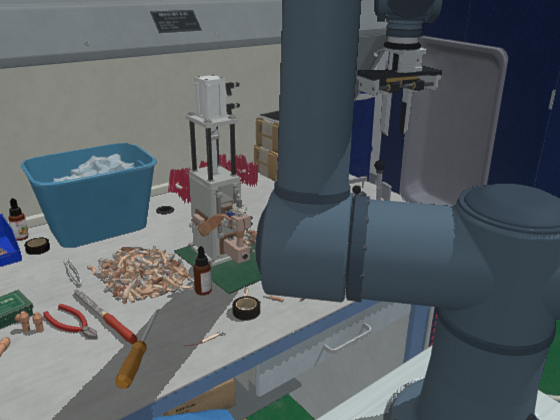

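Request:
drive_tool:
  plan:
    - [-0.001, 0.04, 0, 0, 0, 0, 0.15]
    - [-0.001, 0.08, 0, 0, 0, 0, 0.15]
    - [-0.001, 0.11, 0, 0, 0, 0, 0.15]
    - [-0.001, 0.13, 0, 0, 0, 0, 0.15]
    - [-0.001, 0.14, 0, 0, 0, 0, 0.15]
    - [-0.001, 0.147, 0, 0, 0, 0, 0.15]
    - [-0.001, 0.147, 0, 0, 0, 0, 0.15]

```text
clock: 10.9
eef_pos: [0.488, -0.3721, 0.1178]
eef_rot: [-0.558, 0.558, 0.434, -0.434]
force: [-0.6, -0.3, 0.4]
grip_width: 0.0399
```

```bash
python3 -c "
from h import *
a=env.get_image('side')
crop(a,330,105,560,345,2.5,'pics/side8.png')
o=env.get_obs();print(o['eef_pos'],T2W((-.03,-.075,0)),o['force'])
"
```

```text
[ 0.4881 -0.3723  0.1182] [ 0.4887 -0.3732  0.    ] [ 0.8201 -0.1001  0.6198]
```

View pics/side8.png

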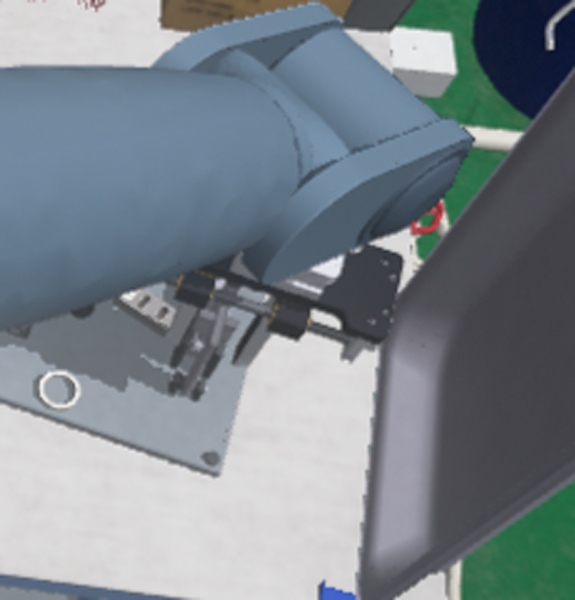

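Request:
drive_tool:
  plan:
    - [0, 0.004, 0, 0, 0, 0, 0.4]
    - [0, 0.008, 0, 0, 0, 0, 0.4]
    - [0.008, 0.008, 0, 0, 0, 0, 0.4]
    - [0.016, 0.008, 0, 0, 0, 0, 0.4]
    - [0.024, 0.008, 0, 0, 0, 0, 0.4]
    - [0.032, 0.008, 0, 0, 0, 0, 0.4]
    - [0.04, 0.01, 0, 0, 0, 0, 0.4]
    - [0.048, 0.012, 0, 0, 0, 0, 0.4]
    - [0.055, 0.014, 0, 0, 0, 0, 0.4]
    - [0.055, 0.014, 0, 0, 0, 0, 0.4]
    - [0.055, 0.014, 0, 0, 0, 0, 0.4]

```text
clock: 12.32
eef_pos: [0.5013, -0.318, 0.1036]
eef_rot: [0.558, -0.558, -0.435, 0.434]
force: [0.1, 4.1, 2.6]
grip_width: 0.0277
```

```bash
python3 -c "
from h import *
a=env.get_image('side');b=env.get_image('scene')
crop(a,290,125,450,305,3.3,'pics/side9.png');crop(b,275,145,425,257,5,'pics/scene9.png')
o=env.get_obs();print(o['eef_pos'],o['force'],o['grip_width'])
"
```

```text
[ 0.5013 -0.3183  0.1037] [0.3038 4.2356 2.4114] 0.028472876910460278
```

View pics/side9.png

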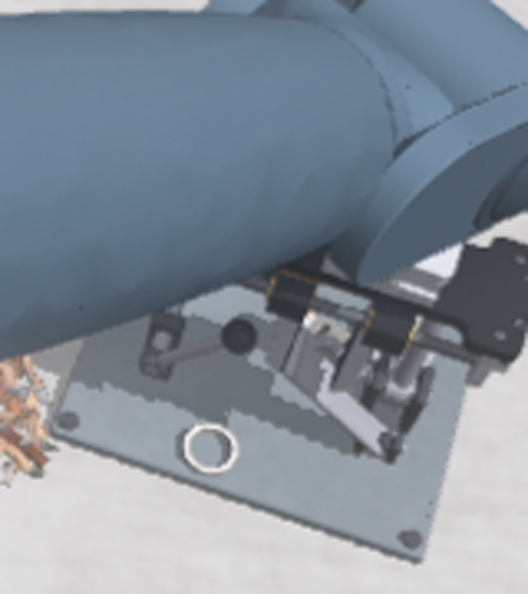

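View pics/scene9.png

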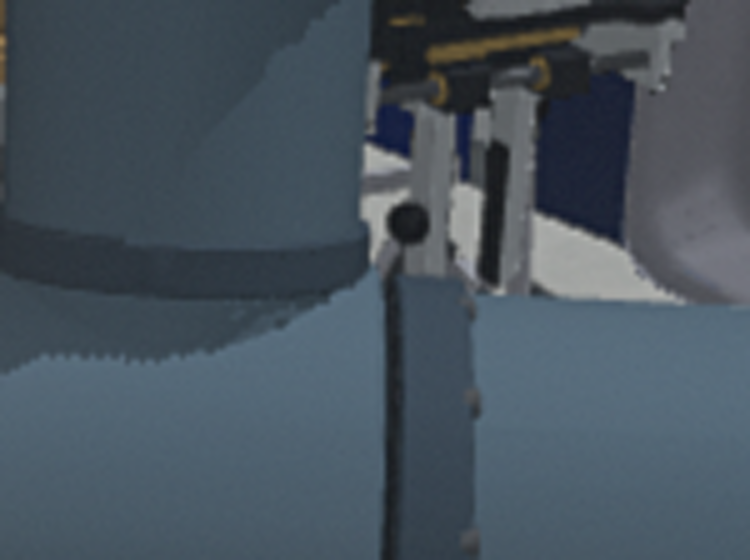

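Request:
drive_tool:
  plan:
    - [0, -0.015, 0, 0, 0, 0, 0.4]
    - [0, -0.03, 0, 0, 0, 0, 0.4]
    - [0, -0.06, 0, 0, 0, 0, 0.3]
    - [0, -0.1, 0, 0, 0, 0, 0]
    - [0, -0.135, 0, 0, 0, 0, 0]
    - [0, -0.135, 0, 0, 0, 0, 0]

```text
clock: 13.18
eef_pos: [0.5027, -0.3205, 0.2434]
eef_rot: [-0.555, 0.561, 0.435, -0.434]
force: [-0.5, 0.3, -0.2]
grip_width: 0.0467
```

```bash
python3 -c "
from h import *
a=env.get_image('side');b=env.get_image('scene')
crop(a,290,145,450,305,3.75,'pics/side10.png');crop(b,275,145,425,257,5,'pics/scene10.png')
o=env.get_obs();print(o['eef_pos'],o['force'],o['grip_width'])
"
```

```text
[ 0.501  -0.3188  0.2385] [-0.095  0.524  0.201] 0.04712138865436225
```

View pics/side10.png

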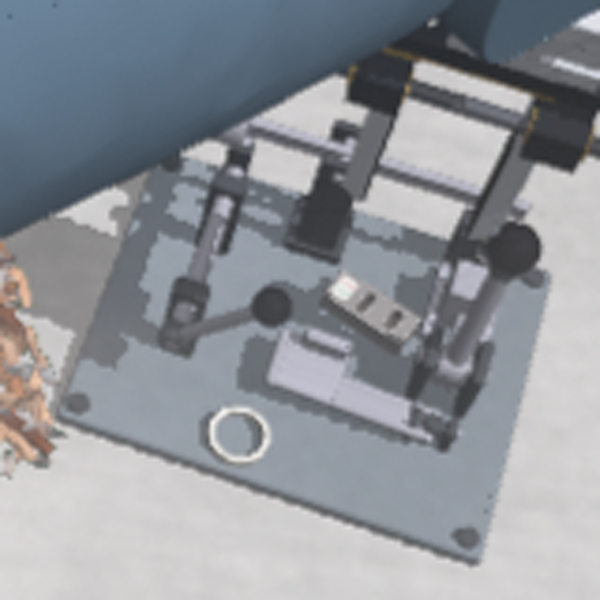

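View pics/scene10.png

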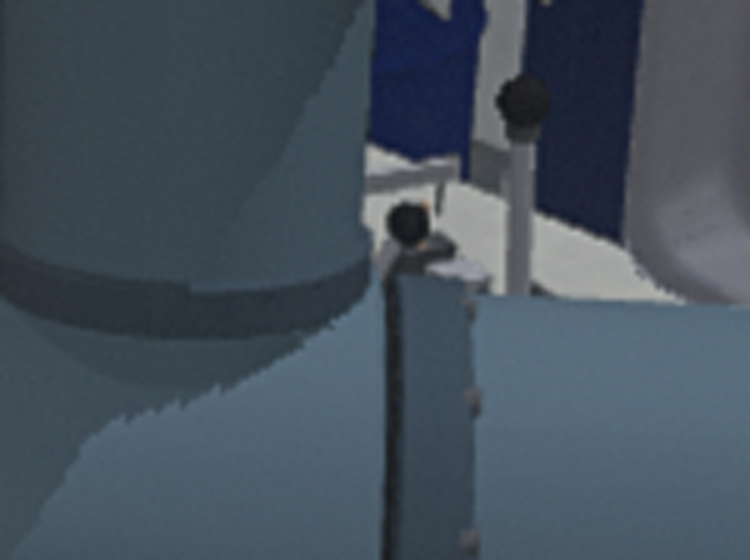

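```bash
python3 -c "
from h import *
plan([(.5287,-.3845,.25),(.5287,-.3845,.153)],[3,4])
"
```

```text
[np.float64(-0.019), np.float64(-0.004), np.float64(-0.014)]
[np.float64(-0.038), np.float64(-0.008), np.float64(-0.029)]
[np.float64(-0.057), np.float64(-0.011), np.float64(-0.043)]
[np.float64(-0.057), np.float64(0.013), np.float64(-0.043)]
[np.float64(-0.057), np.float64(0.037), np.float64(-0.043)]
[np.float64(-0.057), np.float64(0.061), np.float64(-0.043)]
[np.float64(-0.057), np.float64(0.086), np.float64(-0.043)]
```

Request:
drive_tool:
  plan:
    - [-0.019, -0.004, -0.014, 0, 0, 0, -0.3]
    - [-0.038, -0.008, -0.029, 0, 0, 0, -0.3]
    - [-0.057, -0.011, -0.043, 0, 0, 0, -0.3]
    - [-0.057, -0.011, -0.043, 0, 0, 0, -0.3]
    - [-0.057, 0.013, -0.043, 0, 0, 0, -0.3]
    - [-0.057, 0.037, -0.043, 0, 0, 0, -0.3]
    - [-0.057, 0.061, -0.043, 0, 0, 0, -0.3]
    - [-0.057, 0.086, -0.043, 0, 0, 0, -0.3]
    - [-0.057, 0.086, -0.043, 0, 0, 0, -0.3]

```text
clock: 14.4
eef_pos: [0.5271, -0.3819, 0.1489]
eef_rot: [0.56, -0.555, -0.434, 0.435]
force: [0.2, 0.3, -0.5]
grip_width: 0.0611
```

```bash
python3 -c "
from h import *
a=env.get_image('side')
crop(a,290,125,450,305,3.3,'pics/side11.png')
o=env.get_obs();print(o['eef_pos'],o['force'],o['grip_width'],o['joint_positions'])
"
```

```text
[ 0.528 -0.383  0.151] [-0.5971  0.7     0.4576] 0.061110531784159025 [-0.801   0.3224  1.6031  0.      1.2196 -2.1244]
```

View pics/side11.png

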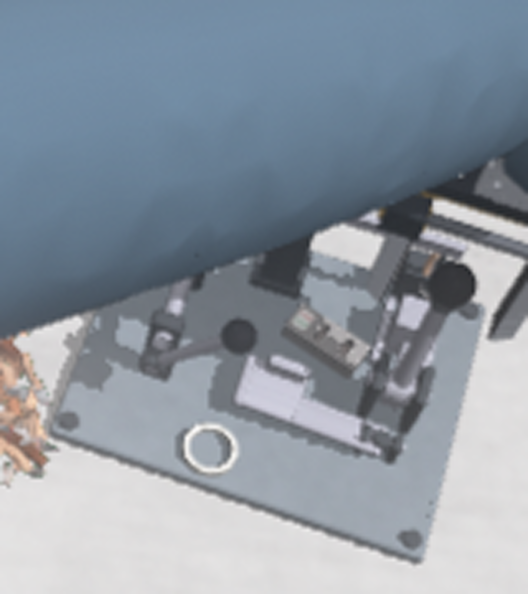

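Request:
drive_tool:
  plan:
    - [0, 0, 0, 0, 0, 0, 0.3]
    - [0, 0, 0, 0, 0, 0, 0.6]
    - [0, 0, 0, 0, 0, 0, 1]
    - [0, 0, 0, 0, 0, 0, 1]
    - [0, 0, 0, 0, 0, 0, 1]
    - [0, 0, 0, 0, 0, 0, 1]
  grip_force: 18

```text
clock: 15.2
eef_pos: [0.5293, -0.3837, 0.1528]
eef_rot: [0.558, -0.558, -0.435, 0.434]
force: [0.9, 6.3, 3.6]
grip_width: 0.0248
```

```bash
python3 -c "
from h import *
a=env.get_image('side')
crop(a,290,125,450,305,3.3,'pics/side12.png')
o=env.get_obs();print(o['eef_pos'],o['force'],o['grip_width'],o['joint_positions'])
# arc plan: ball rel to commanded start, tool axes: x'=tester -x is tool +z, z up is -tool y
for i in range(1,13):
  a=-.1+0.98*i/12
  dx=-.110*np.sin(a)-.011; dz=.045+.11*np.cos(a)-.154
  print(round(a+.1,3),'ty',round(-dz,3),'tz',round(-dx,3))
"
```

```text
[ 0.5293 -0.3837  0.1528] [0.0086 5.2593 4.1845] 0.025100964429809212 [-0.8009  0.3218  1.6003  0.0013  1.2201 -2.1245]
0.082 ty -0.001 tz 0.009
0.163 ty -0.001 tz 0.018
0.245 ty 0.0 tz 0.027
0.327 ty 0.002 tz 0.036
0.408 ty 0.004 tz 0.044
0.49 ty 0.007 tz 0.053
0.572 ty 0.011 tz 0.061
0.653 ty 0.015 tz 0.069
0.735 ty 0.02 tz 0.076
0.817 ty 0.026 tz 0.083
0.898 ty 0.032 tz 0.09
0.98 ty 0.039 tz 0.096
```

View pics/side12.png

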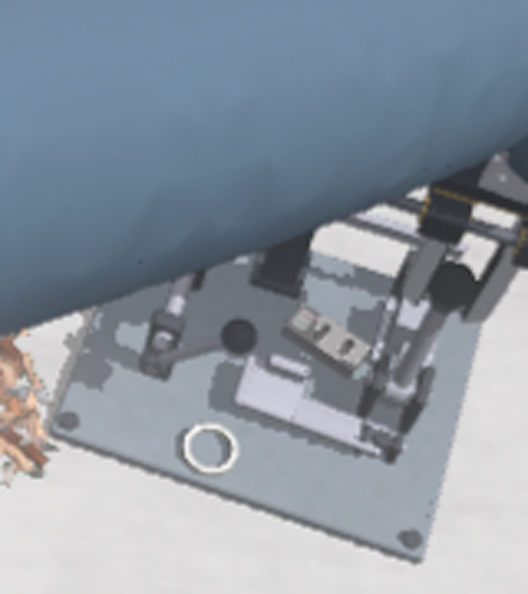

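Request:
drive_tool:
  plan:
    - [0.001, -0.001, 0.006, -0.03, 0, 0, 1]
    - [0.001, -0.001, 0.012, -0.06, 0, 0, 1]
    - [0.001, -0.001, 0.018, -0.09, 0, 0, 1]
    - [0.001, -0.001, 0.023, -0.12, 0, 0, 1]
    - [0.001, 0, 0.027, -0.15, 0, 0, 1]
    - [0.001, 0.001, 0.032, -0.18, 0, 0, 1]
    - [0.001, 0.002, 0.036, -0.2, 0, 0, 1]
    - [0.001, 0.004, 0.044, -0.25, 0, 0, 1]
    - [0.001, 0.004, 0.044, -0.25, 0, 0, 1]

```text
clock: 16.38
eef_pos: [0.4859, -0.3733, 0.1488]
eef_rot: [-0.483, 0.624, 0.485, -0.377]
force: [6.1, -3.5, -3.5]
grip_width: 0.0246
```

```bash
python3 -c "
from h import *
a=env.get_image('side')
crop(a,290,125,450,305,3.3,'pics/side13.png')
o=env.get_obs();print(o['eef_pos'],o['force'],o['grip_width'],o['joint_positions'])
"
```

```text
[ 0.4862 -0.3734  0.1489] [ 4.0508 -2.496  -2.4589] 0.024761326151244285 [-0.9053  0.114   1.8697  0.1845  0.9642 -2.318 ]
```

View pics/side13.png

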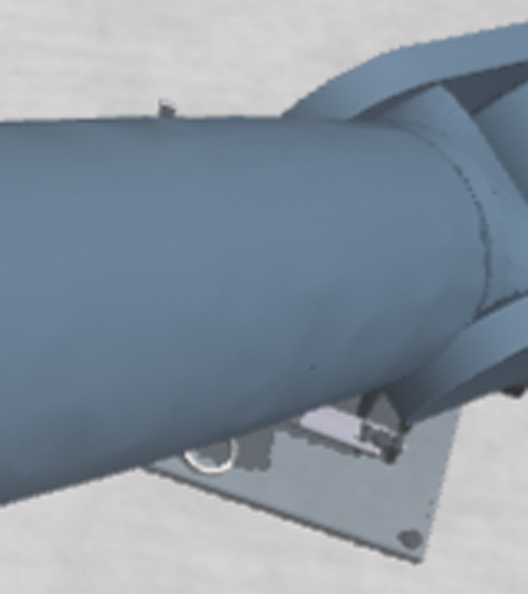

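```bash
python3 -c "
import numpy as np
f=lambda a:np.array([-( .045+.11*np.cos(a-.1)-.154),.110*np.sin(a-.1)+.011])
p0=np.array([.004,.044])
c,s=np.cos(.25),np.sin(.25)
for a in (.45,.5,.55,.6,.65,.7,.75,.8,.85,.9,.95,.98):
  y,z=f(a)-p0; print(a,round(c*y-s*z,4),round(s*y+c*z,4))
"
```

```text
0.45 0.0004 0.005
0.5 0.0011 0.0104
0.55 0.0021 0.0159
0.6 0.0033 0.0212
0.65 0.0048 0.0265
0.7 0.0066 0.0317
0.75 0.0086 0.0368
0.8 0.0109 0.0418
0.85 0.0134 0.0467
0.9 0.0161 0.0515
0.95 0.0191 0.0561
0.98 0.021 0.0588
```

Request:
drive_tool:
  plan:
    - [0, 0, 0.005, -0.03, 0, 0, 1]
    - [0, 0.001, 0.01, -0.06, 0, 0, 1]
    - [0, 0.002, 0.016, -0.09, 0, 0, 1]
    - [0, 0.003, 0.021, -0.12, 0, 0, 1]
    - [0, 0.005, 0.0265, -0.16, 0, 0, 1]
    - [0, 0.0065, 0.032, -0.2, 0, 0, 1]
    - [0, 0.0085, 0.037, -0.23, 0, 0, 1]
    - [0, 0.011, 0.042, -0.26, 0, 0, 1]
    - [0, 0.0135, 0.047, -0.29, 0, 0, 1]
    - [0, 0.016, 0.0515, -0.32, 0, 0, 1]
    - [0, 0.019, 0.056, -0.35, 0, 0, 1]
    - [0, 0.019, 0.056, -0.35, 0, 0, 1]

```text
clock: 17.92
eef_pos: [0.4512, -0.3521, 0.1297]
eef_rot: [-0.381, 0.699, 0.53, -0.292]
force: [0.2, -0.3, -0.2]
grip_width: 0.0034
```

```bash
python3 -c "
from h import *
for n in ('side','wrist','scene'): cv2.imwrite('pics/%s14.png'%n,env.get_image(n))
o=env.get_obs();print(o['eef_pos'],o['force'],o['grip_width'],o['joint_positions'])
print([T2W((-.11*np.sin(a-.1),-.075,.045+.11*np.cos(a-.1))) for a in (.85,.9,.95)])
"
```

```text
[ 0.4512 -0.351   0.1285] [-0.0955  0.5975 -0.3205] 0.0002024894030677094 [-1.0362 -0.0661  2.1652  0.6096  0.7052 -2.7414]
[array([ 0.4451, -0.3621,  0.1255]), array([ 0.4413, -0.3612,  0.1216]), array([ 0.4377, -0.3602,  0.1176])]
```

View pics/side14.png

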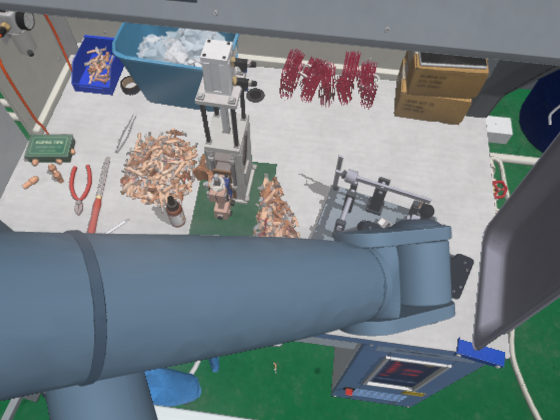

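View pics/wrist14.png

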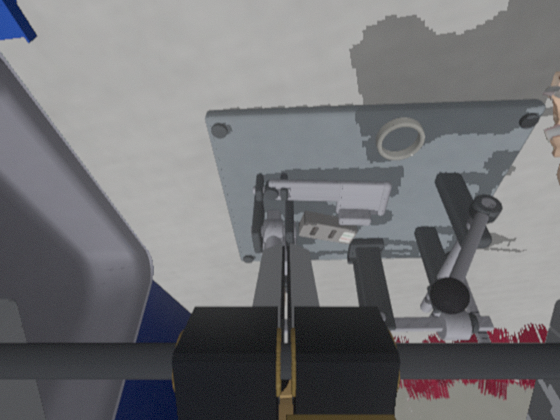

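View pics/scene14.png

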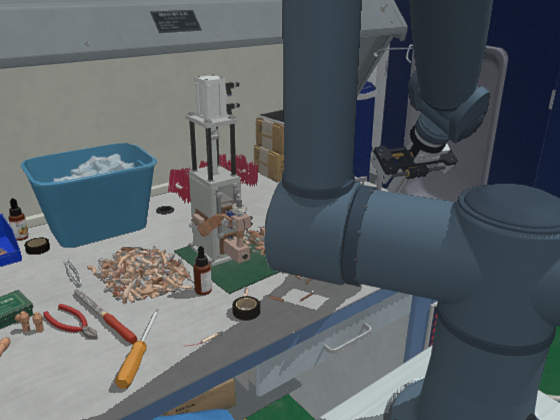

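```bash
python3 -c "
from h import *
o=env.get_obs();Rm=rq(o['eef_rot'])
D=np.array([[.2453,0,-.9694],[.9694,0,.2453],[0,-1,0]])
print((Rm.inv()*R.from_matrix(D)).as_rotvec())
plan([np.array(o['eef_pos'])-Rm.as_matrix()[:,1]*.06,(.40,-.22,.30)],[2,5])
"
```

```text
[ 0.5682 -0.0213 -0.0095]
[np.float64(-0.0), np.float64(-0.03), np.float64(-0.0)]
[np.float64(-0.0), np.float64(-0.06), np.float64(0.0)]
[np.float64(0.022), np.float64(-0.086), np.float64(-0.004)]
[np.float64(0.045), np.float64(-0.112), np.float64(-0.009)]
[np.float64(0.067), np.float64(-0.138), np.float64(-0.013)]
[np.float64(0.09), np.float64(-0.164), np.float64(-0.017)]
[np.float64(0.112), np.float64(-0.19), np.float64(-0.021)]
```

Request:
drive_tool:
  plan:
    - [0, -0.03, 0, 0, 0, 0, 1]
    - [0, -0.06, 0, 0, 0, 0, 1]
    - [0.022, -0.086, -0.004, 0.1, 0, 0, 1]
    - [0.045, -0.112, -0.009, 0.25, 0, 0, 0]
    - [0.067, -0.138, -0.013, 0.4, 0, 0, 0]
    - [0.09, -0.164, -0.017, 0.5, -0.01, 0, -0.3]
    - [0.112, -0.19, -0.021, 0.57, -0.02, -0.01, -0.3]
    - [0.112, -0.19, -0.021, 0.57, -0.02, -0.01, -0.3]

```text
clock: 19.08
eef_pos: [0.4012, -0.2199, 0.3013]
eef_rot: [-0.557, 0.559, 0.435, -0.435]
force: [-0.7, -0.3, 0.2]
grip_width: 0.0473
```

```bash
python3 -c "
from h import *
a=env.get_image('side');crop(a,290,145,450,305,3.75,'pics/side15.png')
o=env.get_obs();Rm=rq(o['eef_rot']);print(o['eef_pos'],o['joint_positions'],o['force'],o['grip_width'])
D=np.array([[.2453,0,-.9694],[.9694,0,.2453],[0,-1,0]])
print((Rm.inv()*R.from_matrix(D)).as_rotvec())
"
```

```text
[ 0.4004 -0.2201  0.2997] [-0.7513 -0.2853  1.9435 -0.0005  1.4826 -2.0737] [-0.5655 -0.5488 -0.597 ] 0.0509533476248986
[ 0.0004 -0.0005 -0.0008]
```

View pics/side15.png

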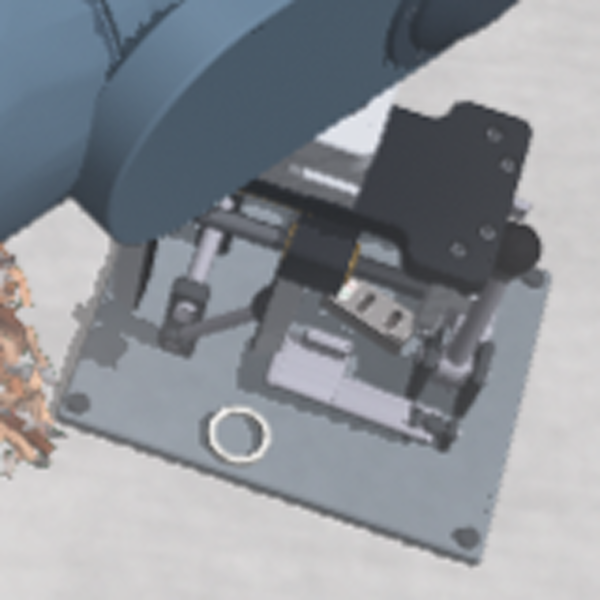

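Request:
drive_tool:
  plan:
    - [0, 0, 0, 0, 0.175, 0, -0.3]
    - [0, 0, 0, 0, 0.35, 0, -0.3]
    - [0, 0, 0, 0, 0.525, 0, -0.3]
    - [0, 0, 0, 0, 0.7, 0, -0.3]
    - [0, 0, 0, 0, 0.875, 0, -0.3]
    - [0, 0, 0, 0, 1.05, 0, -0.3]
    - [0, 0, 0, 0, 1.225, 0, -0.3]
    - [0, 0, 0, 0, 1.4, 0, -0.3]
    - [0, 0, 0, 0, 1.575, 0, -0.3]
    - [0, 0, 0, 0, 1.75, 0, -0.3]
    - [0, 0, 0, 0, 1.925, 0, -0.3]
    - [0, 0, 0, 0, 2.1, 0, -0.3]
    - [0, 0, 0, 0, 2.275, 0, -0.3]
    - [0, 0, 0, 0, 2.45, 0, -0.3]
    - [0, 0, 0, 0, 2.625, 0, -0.3]
    - [0, 0, 0, 0, 2.8, 0, -0.3]
    - [0, 0, 0, 0, 2.97, 0, -0.3]
    - [0, 0, 0, 0, 3.1416, 0, -0.3]
    - [0, 0, 0, 0, 3.1416, 0, -0.3]

```text
clock: 21.5
eef_pos: [0.3993, -0.2206, 0.298]
eef_rot: [0.434, -0.434, 0.559, -0.557]
force: [-0.2, 0.1, 0.2]
grip_width: 0.0609
```

```bash
python3 -c "
from h import *
o=env.get_obs();Rm=rq(o['eef_rot']);print(o['eef_pos'],o['joint_positions'],o['grip_width']);print(Rm.as_matrix())
plan([(.5287,-.3845,.25),(.5287,-.3845,.154)],[5,4])
cv2.imwrite('pics/w16.png',env.get_image('wrist'))
C=cam('wrist');print(proj(C,T2W((.011,-.075,.154))))
"
```

```text
[ 0.3993 -0.2206  0.298 ] [-0.7539 -0.2843  1.9456 -0.0005  1.4829  1.0661] 0.060937518654198275
[[-0.2466 -0.0022  0.9691]
 [-0.9691  0.0015 -0.2466]
 [-0.0009 -1.     -0.0025]]
[np.float64(0.025), np.float64(0.01), np.float64(0.033)]
[np.float64(0.051), np.float64(0.019), np.float64(0.066)]
[np.float64(0.076), np.float64(0.029), np.float64(0.1)]
[np.float64(0.102), np.float64(0.038), np.float64(0.133)]
[np.float64(0.127), np.float64(0.048), np.float64(0.166)]
[np.float64(0.127), np.float64(0.072), np.float64(0.166)]
[np.float64(0.127), np.float64(0.096), np.float64(0.166)]
[np.float64(0.127), np.float64(0.12), np.float64(0.166)]
[np.float64(0.127), np.float64(0.144), np.float64(0.166)]
[[445.5805   0.4641]]
```

View pics/w16.png

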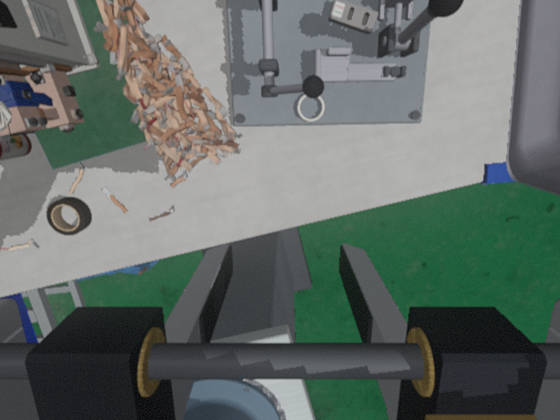

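Request:
drive_tool:
  plan:
    - [0.025, 0.01, 0.033, 0, 0, 0, -0.3]
    - [0.051, 0.019, 0.066, 0, 0, 0, -0.3]
    - [0.076, 0.029, 0.1, 0, 0, 0, -0.3]
    - [0.102, 0.038, 0.133, 0, 0, 0, -0.3]
    - [0.127, 0.048, 0.166, 0, 0, 0, -0.3]
    - [0.127, 0.048, 0.166, 0, 0, 0, -0.3]
    - [0.127, 0.072, 0.166, 0, 0, 0, -0.3]
    - [0.127, 0.096, 0.166, 0, 0, 0, -0.3]
    - [0.127, 0.12, 0.166, 0, 0, 0, -0.3]
    - [0.127, 0.146, 0.166, 0, 0, 0, -0.3]
    - [0.127, 0.146, 0.166, 0, 0, 0, -0.3]
    - [0.127, 0.146, 0.166, 0, 0, 0, 0.2]
    - [0.127, 0.146, 0.166, 0, 0, 0, 0.3]

```text
clock: 23.18
eef_pos: [0.5301, -0.3851, 0.1557]
eef_rot: [-0.434, 0.434, -0.557, 0.559]
force: [0.0, 0.0, 0.2]
grip_width: 0.0443
```

```bash
python3 -c "
from h import *
o=env.get_obs();print(o['eef_pos'],o['force'],o['grip_width'],o['joint_positions'])
a=env.get_image('side');crop(a,290,125,450,305,3.3,'pics/side17.png')
cv2.imwrite('pics/w17.png',env.get_image('wrist'))
C=cam('wrist');print(proj(C,T2W((.011,-.075,.154))))
"
```

```text
[ 0.5301 -0.3851  0.1557] [0.0031 0.0361 0.2109] 0.044306362988796685 [-0.8008  0.3202  1.5966 -0.0005  1.222   1.0197]
[[283.0408 278.7271]]
```

View pics/w17.png

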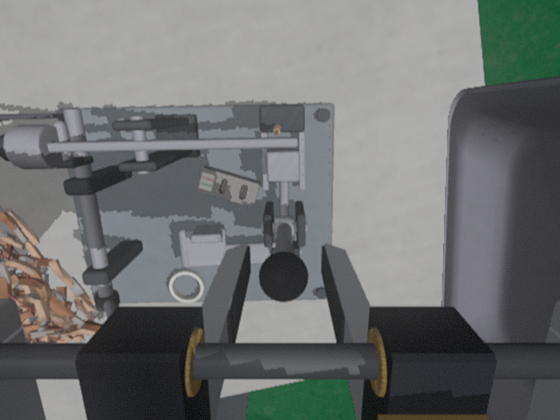

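View pics/side17.png

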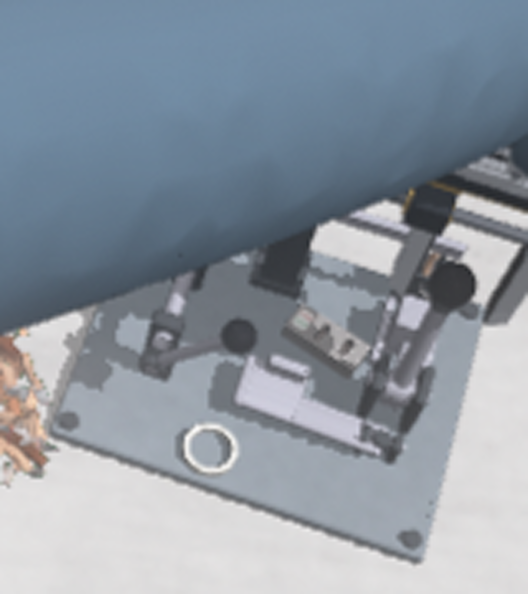

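Request:
drive_tool:
  plan:
    - [-0.001, 0.003, -0.002, 0, 0, 0, 0.3]
    - [-0.001, 0.003, -0.002, 0, 0, 0, 0.5]
    - [-0.001, 0.003, -0.002, 0, 0, 0, 1]
    - [-0.001, 0.003, -0.002, 0, 0, 0, 1]
    - [-0.001, 0.003, -0.002, 0, 0, 0, 1]
  grip_force: 20

```text
clock: 23.9
eef_pos: [0.5275, -0.3831, 0.1505]
eef_rot: [0.433, -0.434, 0.559, -0.558]
force: [-1.2, 0.1, -2.2]
grip_width: 0.0246
```

```bash
python3 -c "
from h import *
o=env.get_obs();print(o['eef_pos'],o['force'],o['grip_width'],(np.array(o['eef_pos'])-T2W((.011,-.075,.154))))
cv2.imwrite('pics/w18.png',env.get_image('wrist'))
"
```

```text
[ 0.5275 -0.3831  0.1505] [-1.207   0.1007 -2.1983] 0.024552762145055064 [-0.0009  0.0001 -0.0035]
```

View pics/w18.png

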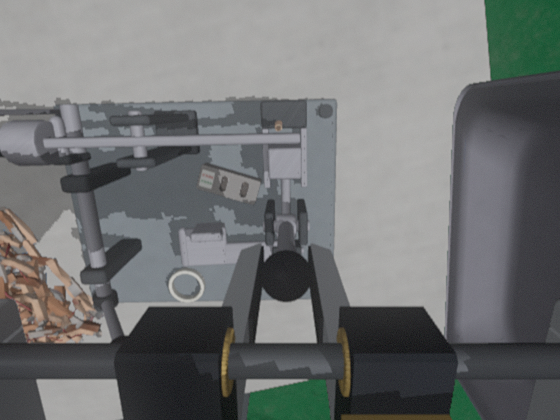

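Request:
drive_tool:
  plan:
    - [0, -0.002, -0.006, 0.03, 0, 0, 1]
    - [0, -0.002, -0.012, 0.06, 0, 0, 1]
    - [0, -0.002, -0.018, 0.09, 0, 0, 1]
    - [0, -0.002, -0.023, 0.12, 0, 0, 1]
    - [0, -0.001, -0.027, 0.15, 0, 0, 1]
    - [0, 0, -0.032, 0.18, 0, 0, 1]
    - [0, 0.001, -0.036, 0.2, 0, 0, 1]
    - [0, 0.003, -0.044, 0.25, 0, 0, 1]
    - [0, 0.003, -0.044, 0.25, 0, 0, 1]

```text
clock: 25.08
eef_pos: [0.4846, -0.3729, 0.1468]
eef_rot: [-0.484, 0.376, -0.483, 0.625]
force: [7.7, -8.7, -14.2]
grip_width: 0.0249
```

```bash
python3 -c "
from h import *
o=env.get_obs();print(o['eef_pos'],o['force'],o['grip_width'],o['joint_positions'],T2W((-.11*np.sin(.3),-.075,.045+.11*np.cos(.3))))
cv2.imwrite('pics/w19.png',env.get_image('wrist'))
"
```

```text
[ 0.4846 -0.3729  0.1468] [  7.7348  -8.6622 -14.1721] 0.02487399834834179 [-0.9069  0.112   1.8762  0.1851  0.9578  0.824 ] [ 0.4863 -0.3725  0.1501]
```

View pics/w19.png

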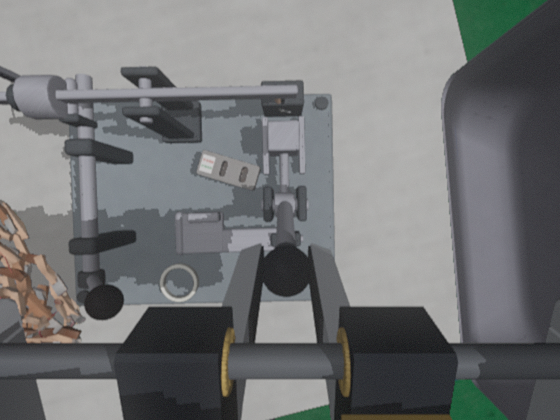

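```bash
python3 -c "
from h import *
C=cam('wrist');o=env.get_obs();print(o['force'],o['torque'])
for a in (0,.3,.6,1.2):
  t=a-.6;print(a,proj(C,T2W((-.051,.07+.075*np.sin(t),.07+.075*np.cos(t)))))
for a in (0,.2,.3,.4,.5): print(a,proj(C,T2W((-.11*np.sin(a-.1),-.075,.045+.11*np.cos(a-.1)))))
# beam right end: y=-.09?
print(proj(C,[T2W((.1,-.12,.012)),T2W((.1,.12,.012)),T2W((.075,-.09,.096)),T2W((.075,-.09,.117))]))
"

```

```text
[  7.8219  -8.4327 -13.6435] [-1.2407 -0.4427 -0.3006]
0 [[101.225  301.6994]]
0.3 [[ 53.3864 307.4376]]
0.6 [[  6.5034 309.7175]]
1.2 [[-50.2138 302.5322]]
0 [[283.6293 189.0512]]
0.2 [[283.8444 233.7485]]
0.3 [[283.9554 255.1924]]
0.4 [[284.0644 275.2339]]
0.5 [[284.1685 293.3923]]
[[333.5348  94.3287]
 [ 66.4621  95.3414]
 [306.2505  93.7626]
 [308.5056  82.8825]]
```

Request:
drive_tool:
  plan:
    - [0.001, 0.002, 0, 0, 0, 0, 1]
    - [0.0015, 0.003, -0.005, 0.02, 0, 0, 1]
    - [0.0015, 0.004, -0.01, 0.05, 0, 0, 1]
    - [0.0015, 0.005, -0.016, 0.07, 0, 0, 1]
    - [0.0015, 0.006, -0.021, 0.1, 0, 0, 1]
    - [0.0015, 0.006, -0.021, 0.1, 0, 0, 1]

```text
clock: 25.88
eef_pos: [0.4679, -0.3692, 0.1394]
eef_rot: [-0.503, 0.35, -0.451, 0.649]
force: [5.8, 2.0, 3.7]
grip_width: 0.0246
```

```bash
cat > st.py <<'E'
from h import *
import sys
o=env.get_obs();F=np.array(o['force']);fx=F@[.9694,-.2453,0];fy=F@[.2453,.9694,0]
img=env.get_image('wrist');C=cam('wrist');cv2.imwrite('pics/w%s.png'%sys.argv[1],img)
Rm=rq(o['eef_rot']).as_matrix()
print(o['eef_pos'],'F tester',fx,fy,F[2],'tool F',Rm.T@F,'w',o['grip_width'],o['joint_positions'])
t=np.array(o['eef_pos'])-T2W((0,-.075,.045));print('lean',np.arctan2(-t@[.9694,-.2453,0],t[2]),'r',np.hypot(t@[.9694,-.2453,0],t[2]),'dy',t@[.2453,.9694,0])
for a in (.4,.5,.6,.7,.8,.85,.9,.95): print(a,proj(C,T2W((-.11*np.sin(a-.1),-.075,.045+.11*np.cos(a-.1)))))
E
python3 st.py 20
```

```text
[ 0.4679 -0.3692  0.1394] F tester 5.160185107504417 3.392489238735799 3.7427260059472713 tool F [-3.4067 -1.7161  6.1316] w 0.02458165749393736 [-0.9602  0.0461  1.9783  0.302   0.8644  0.6939]
lean 0.49610708768775286 r 0.10737029087201055 dy -0.0013189915043819573
0.4 [[282.7262 240.8161]]
0.5 [[282.8391 261.5118]]
0.6 [[282.9575 280.3585]]
0.7 [[283.0779 296.9776]]
0.8 [[283.1969 311.1297]]
0.85 [[283.2551 317.2424]]
0.9 [[283.3119 322.7077]]
0.95 [[283.3673 327.5301]]
```

View pics/w20.png

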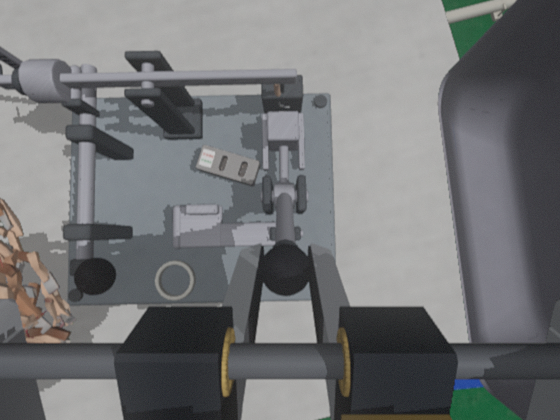

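```bash
python3 -c "
from h import *
o=env.get_obs();Rm=rq(o['eef_rot']).as_matrix();H=T2W((0,-.075,.045))
ex=np.array([.9694,-.2453,0]);ez=np.array([0,0,1.])
f=lambda L:-.1075*np.sin(L)*ex+.1075*np.cos(L)*ez
for L in (.54,.59,.64,.69,.74,.79,.84,.88,.91): print(L,Rm.T@(f(L)-f(.496)))
"
```

```text
0.54 [ 0.      0.0008 -0.0047]
0.59 [ 0.      0.0019 -0.0099]
0.64 [ 0.      0.0033 -0.0151]
0.69 [ 0.      0.0049 -0.0202]
0.74 [ 0.0001  0.0068 -0.0253]
0.79 [ 0.0001  0.0089 -0.0302]
0.84 [ 0.0001  0.0113 -0.035 ]
0.88 [ 0.0001  0.0134 -0.0388]
0.91 [ 0.0001  0.015  -0.0416]
```

Request:
drive_tool:
  plan:
    - [0, 0.001, -0.005, 0.03, 0, 0, 1]
    - [0, 0.002, -0.01, 0.06, 0, 0, 1]
    - [0, 0.0035, -0.015, 0.09, 0, 0, 1]
    - [0, 0.005, -0.02, 0.12, 0, 0, 1]
    - [0, 0.007, -0.025, 0.15, 0, 0, 1]
    - [0, 0.007, -0.025, 0.15, 0, 0, 1]

```text
clock: 26.68
eef_pos: [0.4475, -0.3645, 0.1248]
eef_rot: [-0.528, 0.312, -0.401, 0.681]
force: [4.7, 2.7, 7.6]
grip_width: 0.0244
```

```bash
python3 st.py 21
```

```text
[ 0.4475 -0.3645  0.1248] F tester 3.8744000900020783 3.721657246700542 7.630672689380527 tool F [-3.7255 -4.8072  7.0783] w 0.024406183083986517 [-1.0416 -0.0224  2.1131  0.5279  0.7509  0.4438]
lean 0.7345511503488095 r 0.10753722835480842 dy -0.001693297879378422
0.4 [[281.6952 189.0293]]
0.5 [[281.789  212.2572]]
0.6 [[281.8982 234.5119]]
0.7 [[282.019  255.1936]]
0.8 [[282.1473 273.8247]]
0.85 [[282.213  282.2607]]
0.9 [[282.2791 290.0698]]
0.95 [[282.3452 297.2326]]
```

View pics/w21.png

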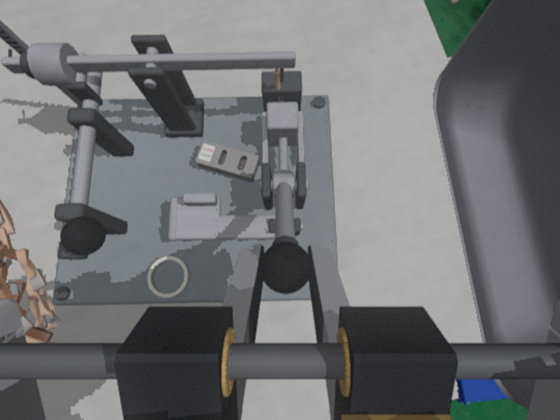

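```bash
python3 -c "
from h import *
o=env.get_obs();Rm=rq(o['eef_rot']).as_matrix()
ex=np.array([.9694,-.2453,0]);ez=np.array([0,0,1.])
f=lambda L:-.108*np.sin(L)*ex+.108*np.cos(L)*ez
for L in (.78,.82,.86,.9,.92): print(L,Rm.T@(f(L)-f(.735)))
"
```

```text
0.78 [ 0.      0.0012 -0.0047]
0.82 [ 0.      0.0025 -0.0088]
0.86 [ 0.      0.0039 -0.0129]
0.9 [ 0.      0.0055 -0.0169]
0.92 [ 0.      0.0063 -0.0189]
```

Request:
drive_tool:
  plan:
    - [-0.0005, 0.001, -0.005, 0.02, 0, 0, 1]
    - [-0.001, 0.002, -0.009, 0.05, 0, 0, 1]
    - [-0.001, 0.0035, -0.013, 0.07, 0, 0, 1]
    - [-0.001, 0.005, -0.016, 0.08, 0, 0, 1]
    - [-0.001, 0.005, -0.016, 0.08, 0, 0, 1]

```text
clock: 27.35
eef_pos: [0.4366, -0.3619, 0.1135]
eef_rot: [-0.539, 0.291, -0.372, 0.697]
force: [1.1, 1.7, 9.9]
grip_width: 0.0247
```

```bash
python3 st.py 22
```

```text
[ 0.4366 -0.3619  0.1135] F tester 0.6635503831342329 1.918203675555248 9.887751589639176 tool F [-1.8833 -7.8784  6.0227] w 0.0247291381450077 [-1.0894 -0.043   2.1822  0.6845  0.7041  0.2662]
lean 0.8823592329847962 r 0.1078479866593521 dy -0.0018597042126043755
0.4 [[281.3998 154.9126]]
0.5 [[281.457  179.0196]]
0.6 [[281.5287 202.7831]]
0.7 [[281.612  225.4994]]
0.8 [[281.7042 246.5587]]
0.85 [[281.7526 256.3118]]
0.9 [[281.802  265.4828]]
0.95 [[281.8521 274.0355]]
```

View pics/w22.png

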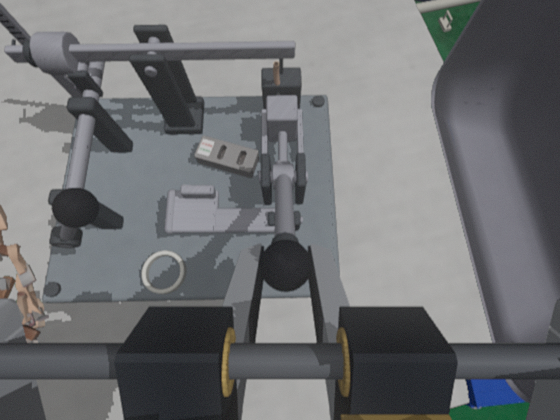

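Request:
drive_tool:
  plan:
    - [-0.0005, 0.0005, -0.003, 0.01, 0, 0, 1]
    - [-0.001, 0.001, -0.005, 0.02, 0, 0, 1]
    - [-0.001, 0.0015, -0.006, 0.02, 0, 0, 1]
    - [-0.001, 0.0015, -0.006, 0.02, 0, 0, 1]

```text
clock: 27.9
eef_pos: [0.4335, -0.3611, 0.11]
eef_rot: [-0.542, 0.285, -0.364, 0.702]
force: [6.9, -1.8, 6.1]
grip_width: 0.0244
```

```bash
python3 st.py 23
```

```text
[ 0.4335 -0.3611  0.11  ] F tester 7.081009050925227 -0.023278197453025087 6.051324878398422 tool F [ 0.0263 -0.9175  9.2694] w 0.02442400483898791 [-1.1026 -0.0469  2.2012  0.7315  0.6923  0.2128]
lean 0.9258615756319234 r 0.10816522413093506 dy -0.0018690409854396684
0.4 [[281.4013 144.0924]]
0.5 [[281.4657 168.3674]]
0.6 [[281.5391 192.4945]]
0.7 [[281.6189 215.7451]]
0.8 [[281.7026 237.4736]]
0.85 [[281.745  247.5991]]
0.9 [[281.7875 257.1606]]
0.95 [[281.8297 266.1168]]
```

View pics/w23.png

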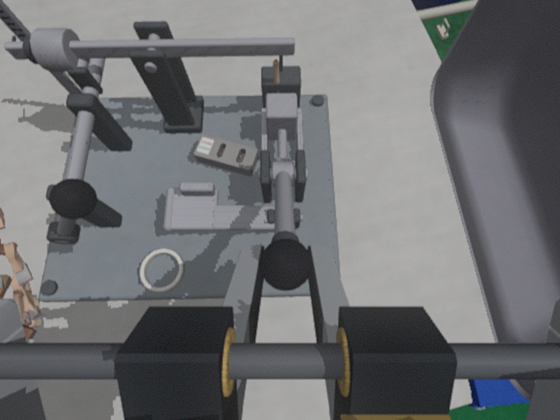

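Request:
drive_tool:
  plan:
    - [0, 0.001, -0.0025, 0, 0, 0, 1]
    - [0, 0.001, -0.003, 0, 0, 0, 1]
    - [0, 0.001, -0.003, 0, 0, 0, 1]
    - [0, 0.001, -0.003, 0, 0, 0, 1]

```text
clock: 28.45
eef_pos: [0.4319, -0.3607, 0.1081]
eef_rot: [-0.542, 0.285, -0.364, 0.702]
force: [3.5, 1.1, 11.6]
grip_width: 0.0235
```

```bash
python3 st.py 24; python3 - <<'E'
from h import *
cv2.imwrite('pics/s24.png',env.get_image('side'))
C=cam('wrist')
# beam level check, arrest check
print(proj(C,[T2W((-.051,.07-.0423,.132)),T2W((-.051,.07+.0423,.132))]))
E
```

```text
[ 0.4319 -0.3607  0.1081] F tester 3.139967554944865 1.915277832887099 11.619096504306293 tool F [-1.8674 -7.7456  9.2223] w 0.023505445349956636 [-1.106  -0.0463  2.2054  0.7373  0.6908  0.2038]
lean 0.9496059128903316 r 0.10834784264935562 dy -0.0018897036971312461
0.4 [[281.2475 138.5939]]
0.5 [[281.318  163.0771]]
0.6 [[281.3995 187.4507]]
0.7 [[281.4891 210.9736]]
0.8 [[281.5838 232.9874]]
0.85 [[281.6322 243.2566]]
0.9 [[281.6807 252.9608]]
0.95 [[281.729  262.0577]]
[[  68.0192  192.0868]
 [-109.2772  192.5182]]
```

View pics/w24.png

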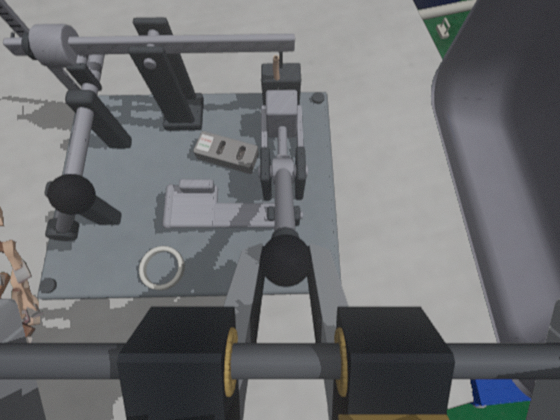

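Request:
drive_tool:
  plan:
    - [0, -0.0015, 0.002, 0, 0, 0, 1]
    - [0, -0.0015, 0.002, 0, 0, 0, 1]
    - [0, -0.0015, 0.002, 0, 0, 0, 1]
    - [0, -0.0015, 0.002, 0, 0, 0, 1]
    - [0, -0.0015, 0.002, 0, 0, 0, 1]
    - [0, -0.0015, 0.002, 0, 0, 0, 1]
    - [0, -0.0015, 0.002, 0, 0, 0, 1]
    - [0, -0.0015, 0.002, 0, 0, 0, 1]

```text
clock: 29.55
eef_pos: [0.4302, -0.3576, 0.1049]
eef_rot: [-0.542, 0.286, -0.369, 0.698]
force: [-0.4, 0.3, -1.7]
grip_width: 0.0002
```

```bash
python3 st.py 25
```

```text
[ 0.4302 -0.3576  0.1049] F tester -0.4388319051693454 0.23760883005934408 -1.6950270666443914 tool F [-0.2372  1.1514 -1.3192] w 0.0001767376192352488 [-1.105  -0.0451  2.2082  0.7274  0.6947  0.2113]
lean 0.9863567307664053 r 0.10857828213449476 dy 0.0006926552869927524
0.4 [[286.7838 130.3696]]
0.5 [[286.8294 155.352 ]]
0.6 [[286.8607 180.2156]]
0.7 [[286.877  204.1972]]
0.8 [[286.8787 226.6228]]
0.85 [[286.8742 237.0773]]
0.9 [[286.8665 246.9524]]
0.95 [[286.8557 256.2055]]
```

View pics/w25.png

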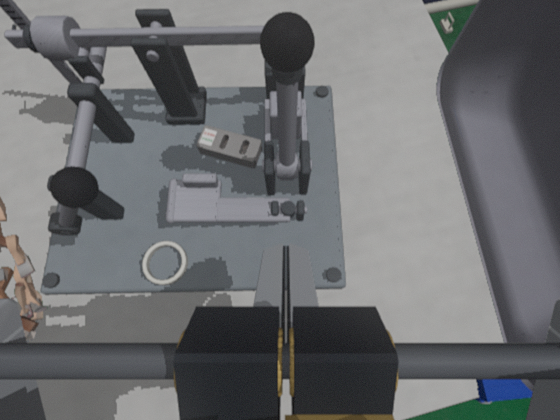

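```bash
python3 -c "
from h import *
o=env.get_obs();Rm=rq(o['eef_rot'])
D=np.array([[-.2453,0,.9694],[-.9694,0,-.2453],[0,-1,0]])
print((Rm.inv()*R.from_matrix(D)).as_rotvec())
plan([np.array(o['eef_pos'])-Rm.as_matrix()[:,1]*.06,(.45,-.365,.255),(.5323,-.3843,.255),(.5323,-.3843,.152)],[2,3,3,4])
"
```

```text
[-0.5996 -0.0019  0.0009]
[np.float64(-0.0), np.float64(-0.03), np.float64(0.0)]
[np.float64(-0.0), np.float64(-0.06), np.float64(0.0)]
[np.float64(0.001), np.float64(-0.077), np.float64(0.034)]
[np.float64(0.002), np.float64(-0.095), np.float64(0.068)]
[np.float64(0.002), np.float64(-0.112), np.float64(0.102)]
[np.float64(0.002), np.float64(-0.096), np.float64(0.125)]
[np.float64(0.001), np.float64(-0.08), np.float64(0.149)]
[np.float64(0.001), np.float64(-0.064), np.float64(0.172)]
[np.float64(0.001), np.float64(-0.043), np.float64(0.157)]
[np.float64(0.001), np.float64(-0.022), np.float64(0.143)]
[np.float64(0.001), np.float64(-0.001), np.float64(0.128)]
[np.float64(0.001), np.float64(0.021), np.float64(0.114)]
```

Request:
drive_tool:
  plan:
    - [0, -0.03, 0, 0, 0, 0, 1]
    - [0, -0.06, 0, 0, 0, 0, 0.2]
    - [0.001, -0.077, 0.034, -0.17, 0, 0, -0.2]
    - [0.002, -0.095, 0.068, -0.34, 0, 0, -0.2]
    - [0.002, -0.112, 0.102, -0.5, 0, 0, -0.2]
    - [0.002, -0.096, 0.125, -0.6, 0, 0, -0.2]
    - [0.001, -0.08, 0.149, -0.6, 0, 0, -0.2]
    - [0.001, -0.064, 0.172, -0.6, 0, 0, -0.2]
    - [0.001, -0.064, 0.172, -0.6, 0, 0, -0.2]

```text
clock: 30.72
eef_pos: [0.5334, -0.3846, 0.2541]
eef_rot: [0.434, -0.434, 0.559, -0.558]
force: [0.2, -0.3, 0.4]
grip_width: 0.0563
```

```bash
python3 -c "
from h import *
o=env.get_obs();Rm=rq(o['eef_rot']);print(o['eef_pos'],Rm.as_matrix(),o['grip_width'],o['joint_positions'])
plan([(.5323,-.3843,.152)],[4])
"
```

```text
[ 0.5334 -0.3846  0.2541] [[-0.2461 -0.0011  0.9692]
 [-0.9692  0.0005 -0.2461]
 [-0.0002 -1.     -0.0011]] 0.056250631226450215 [-0.7967  0.2409  1.5082 -0.0004  1.3936  1.0229]
[np.float64(-0.0), np.float64(0.026), np.float64(-0.0)]
[np.float64(-0.0), np.float64(0.051), np.float64(-0.001)]
[np.float64(-0.0), np.float64(0.077), np.float64(-0.001)]
[np.float64(-0.0), np.float64(0.102), np.float64(-0.001)]
```

Request:
drive_tool:
  plan:
    - [0, 0.026, 0, 0, 0, 0, -0.1]
    - [0, 0.051, 0, 0, 0, 0, 0]
    - [0, 0.077, -0.001, 0, 0, 0, 0.1]
    - [0, 0.102, -0.001, 0, 0, 0, 0.1]
    - [0, 0.102, -0.001, 0, 0, 0, 0.2]
    - [0, 0.102, -0.001, 0, 0, 0, 0.4]
    - [0, 0.102, -0.001, 0, 0, 0, 1]
    - [0, 0.102, -0.001, 0, 0, 0, 1]
    - [0, 0.102, -0.001, 0, 0, 0, 1]
  grip_force: 40

```text
clock: 31.85
eef_pos: [0.5321, -0.3844, 0.1545]
eef_rot: [-0.434, 0.434, -0.558, 0.559]
force: [-1.0, 4.7, 6.0]
grip_width: 0.024
```

```bash
python3 st.py 30
```

```text
[ 0.5321 -0.3844  0.1545] F tester -2.128018537401336 4.32800875494115 5.955579702748428 tool F [-4.322  -5.9593 -2.1303] w 0.024046322171787045 [-0.7981  0.3251  1.5928  0.0002  1.2227  1.0223]
lean -0.13461145969392174 r 0.1105202046453214 dy -0.00027905170137358133
0.4 [[285.2791 348.3125]]
0.5 [[285.3176 358.9004]]
0.6 [[285.3511 367.0275]]
0.7 [[285.3796 372.7756]]
0.8 [[285.403  376.2913]]
0.85 [[285.4129 377.2701]]
0.9 [[285.4215 377.7641]]
0.95 [[285.429  377.8003]]
```

View pics/w30.png

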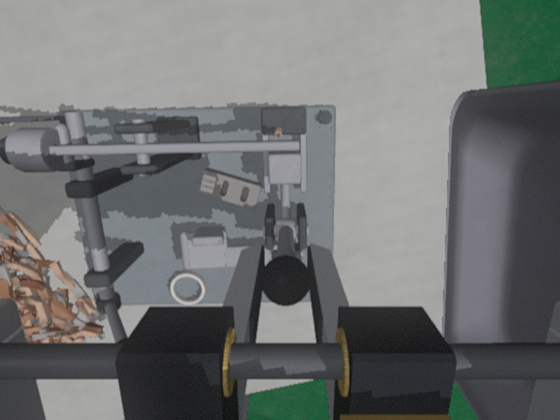

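```bash
python3 -c "
import numpy as np
f=lambda a:np.array([-.110*np.sin(a-.1)-.011+.004*(np.cos(.7*a)-1), .11*np.cos(a-.1)-.1095+.004*np.sin(.7*a)])
for a in np.arange(.06,.97,.06):
  d=f(a); print(round(a,2),'ty',round(-d[1]-.0025,4),'tz',round(d[0],4),'ax',round(.7*a,3))
"
```

```text
0.06 ty -0.0031 tz -0.0066 ax 0.042
0.12 ty -0.0033 tz -0.0132 ax 0.084
0.18 ty -0.0032 tz -0.0198 ax 0.126
0.24 ty -0.0026 tz -0.0264 ax 0.168
0.3 ty -0.0016 tz -0.0329 ax 0.21
0.36 ty -0.0003 tz -0.0394 ax 0.252
0.42 ty 0.0014 tz -0.0458 ax 0.294
0.48 ty 0.0035 tz -0.052 ax 0.336
0.54 ty 0.006 tz -0.0581 ax 0.378
0.6 ty 0.0088 tz -0.0641 ax 0.42
0.66 ty 0.012 tz -0.0698 ax 0.462
0.72 ty 0.0155 tz -0.0754 ax 0.504
0.78 ty 0.0194 tz -0.0807 ax 0.546
0.84 ty 0.0235 tz -0.0858 ax 0.588
0.9 ty 0.028 tz -0.0907 ax 0.63
0.96 ty 0.0327 tz -0.0952 ax 0.672
```

Request:
drive_tool:
  plan:
    - [0, -0.0025, 0, 0, 0, 0, 1]
    - [0, -0.003, -0.0066, 0.042, 0, 0, 1]
    - [0, -0.003, -0.013, 0.084, 0, 0, 1]
    - [0, -0.0028, -0.02, 0.126, 0, 0, 1]
    - [0, -0.002, -0.0264, 0.168, 0, 0, 1]
    - [0, -0.001, -0.033, 0.21, 0, 0, 1]
    - [0, 0.0005, -0.0394, 0.252, 0, 0, 1]
    - [0, 0.0022, -0.0458, 0.294, 0, 0, 1]
    - [0, 0.0045, -0.052, 0.336, 0, 0, 1]
    - [0, 0.007, -0.058, 0.378, 0, 0, 1]
    - [0, 0.007, -0.058, 0.378, 0, 0, 1]

```text
clock: 33.28
eef_pos: [0.4758, -0.3711, 0.1467]
eef_rot: [-0.507, 0.344, -0.442, 0.655]
force: [8.4, -1.3, -2.6]
grip_width: 0.0241
```

```bash
python3 st.py 31
```

```text
[ 0.4758 -0.3711  0.1467] F tester 8.420258597027694 0.7824191046858062 -2.6472414031326004 tool F [-0.8249  5.5864  6.8292] w 0.024083340027760154 [-0.9569  0.0425  1.9719  0.3228  0.8562  0.6865]
lean 0.4002096104500145 r 0.1104277235701453 dy -0.0011956469453660633
0.4 [[283.1318 256.4852]]
0.5 [[283.2461 276.337 ]]
0.6 [[283.361  294.4578]]
0.7 [[283.4734 310.4762]]
0.8 [[283.5807 324.1486]]
0.85 [[283.6317 330.0632]]
0.9 [[283.6808 335.3556]]
0.95 [[283.7276 340.028 ]]
```

View pics/w31.png

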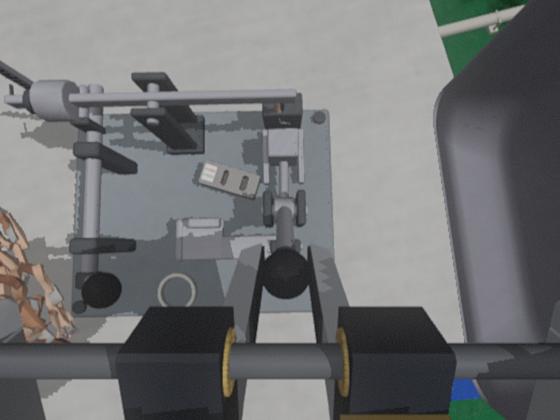

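```bash
python3 -c "
from h import *
o=env.get_obs();Rm=rq(o['eef_rot']).as_matrix()
ex=np.array([.9694,-.2453,0]);ez=np.array([0,0,1.])
f=lambda L:.1105*(-np.sin(L)*ex+np.cos(L)*ez)
for i in range(1,12): 
  d=.04*i; print(round(d,2),Rm.T@(f(.40+d)-f(.40)))
"
```

```text
0.04 [ 0.      0.0002 -0.0044]
0.08 [ 0.      0.0005 -0.0088]
0.12 [ 0.      0.001  -0.0132]
0.16 [ 0.0001  0.0017 -0.0176]
0.2 [ 0.0001  0.0026 -0.0219]
0.24 [ 0.0001  0.0037 -0.0262]
0.28 [ 0.0001  0.0049 -0.0304]
0.32 [ 0.0001  0.0063 -0.0346]
0.36 [ 0.0001  0.0078 -0.0388]
0.4 [ 0.0001  0.0095 -0.0429]
0.44 [ 0.0001  0.0114 -0.0469]
```

Request:
drive_tool:
  plan:
    - [0, 0.0015, 0, 0, 0, 0, 1]
    - [0, 0.002, -0.0044, 0.04, 0, 0, 1]
    - [0, 0.0025, -0.0088, 0.08, 0, 0, 1]
    - [0, 0.003, -0.0132, 0.12, 0, 0, 1]
    - [0, 0.0037, -0.0176, 0.16, 0, 0, 1]
    - [0, 0.0046, -0.022, 0.2, 0, 0, 1]
    - [0, 0.0057, -0.0262, 0.24, 0, 0, 1]
    - [0, 0.0069, -0.0304, 0.28, 0, 0, 1]
    - [0, 0.0069, -0.0304, 0.28, 0, 0, 1]
  grip_force: 50

```text
clock: 34.45
eef_pos: [0.4518, -0.3656, 0.132]
eef_rot: [-0.551, 0.269, -0.346, 0.71]
force: [0.5, 4.8, 14.0]
grip_width: 0.0241
```

```bash
python3 st.py 32
```

```text
[ 0.4518 -0.3656  0.132 ] F tester -0.7439710421358757 4.794521698523257 14.036659445447885 tool F [ -4.775  -11.5329   8.0475] w 0.024057074057265225 [-1.0911 -0.0573  2.1808  0.789   0.7012  0.1934]
lean 0.6610803003144969 r 0.11021138890716206 dy -0.0016997550737498598
0.4 [[281.9541 199.5973]]
0.5 [[282.0035 221.4257]]
0.6 [[282.0684 243.0769]]
0.7 [[282.1466 263.9314]]
0.8 [[282.2355 283.4279]]
0.85 [[282.2831 292.5171]]
0.9 [[282.3323 301.1014]]
0.95 [[282.3827 309.1417]]
```

View pics/w32.png

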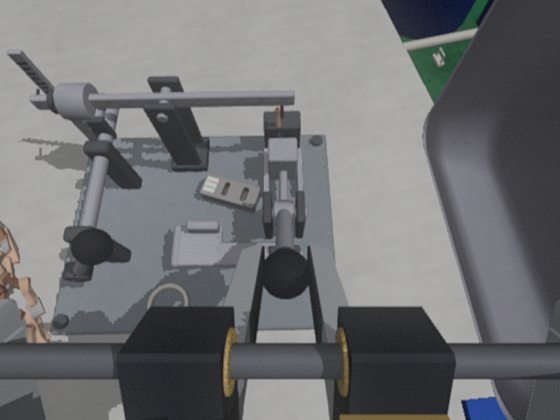

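```bash
python3 -c "
from h import *
o=env.get_obs();Rm=rq(o['eef_rot']).as_matrix()
ex=np.array([.9694,-.2453,0]);ez=np.array([0,0,1.])
f=lambda L:.1105*(-np.sin(L)*ex+np.cos(L)*ez)
for i in range(1,6): 
  d=.04*i; print(round(d,2),Rm.T@(f(.66+d)-f(.66)))
"
```

```text
0.04 [ 0.      0.0001 -0.0044]
0.08 [ 0.      0.0003 -0.0088]
0.12 [ 0.      0.0008 -0.0132]
0.16 [ 0.      0.0014 -0.0176]
0.2 [ 0.      0.0021 -0.022 ]
```

Request:
drive_tool:
  plan:
    - [-0.0005, -0.0015, -0.002, 0.02, 0, 0, 1]
    - [-0.001, -0.0025, -0.0044, 0.04, 0, 0, 1]
    - [-0.001, -0.0025, -0.0066, 0.06, 0, 0, 1]
    - [-0.001, -0.0024, -0.0088, 0.08, 0, 0, 1]
    - [-0.001, -0.002, -0.011, 0.1, 0, 0, 1]
    - [-0.001, -0.0018, -0.0132, 0.12, 0, 0, 1]
    - [-0.001, -0.0015, -0.0154, 0.14, 0, 0, 1]
    - [-0.001, -0.0015, -0.0154, 0.14, 0, 0, 1]

```text
clock: 35.5
eef_pos: [0.4389, -0.3622, 0.1207]
eef_rot: [-0.566, 0.23, -0.297, 0.734]
force: [36.5, -19.5, -26.0]
grip_width: 0.0242
```

```bash
python3 st.py 33
```

```text
[ 0.4389 -0.3622  0.1207] F tester 40.17891005944383 -9.90831719549925 -26.032025509071083 tool F [ 9.5514 47.0233  9.3767] w 0.0241615456989018 [-1.1645 -0.0684  2.2719  1.0815  0.6946 -0.1242]
lean 0.8189963787549928 r 0.11081066903507501 dy -0.0015764770521092585
0.4 [[281.8139 165.3757]]
0.5 [[281.919  186.4034]]
0.6 [[282.037  208.1437]]
0.7 [[282.1647 229.9724]]
0.8 [[282.2982 251.2578]]
0.85 [[282.3659 261.5093]]
0.9 [[282.4336 271.4092]]
0.95 [[282.5008 280.8967]]
```

View pics/w33.png

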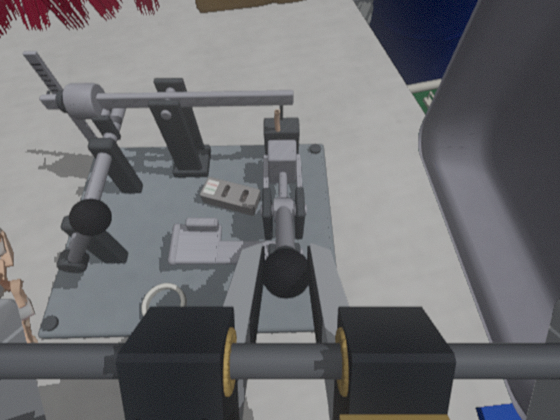

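Request:
drive_tool:
  plan:
    - [0.0003, 0.001, 0, 0, 0, 0, 1]
    - [0.0005, 0.002, 0, 0, 0, 0, 1]
    - [0.0005, 0.003, 0, 0, 0, 0, 1]
    - [0.0005, 0.003, 0, 0, 0, 0, 1]

```text
clock: 36.05
eef_pos: [0.4418, -0.3632, 0.1228]
eef_rot: [-0.569, 0.23, -0.294, 0.733]
force: [-8.3, 5.8, 19.8]
grip_width: 0.0239
```

```bash
python3 st.py 34
```

```text
[ 0.4418 -0.3632  0.1228] F tester -9.50327028336327 3.5932011731125346 19.81465370563692 tool F [ -3.53   -20.5972   7.6907] w 0.023899724695536546 [-1.1623 -0.0647  2.2657  1.0862  0.6986 -0.1295]
lean 0.7866508051479396 r 0.11010254485951097 dy -0.0018431606714044543
0.4 [[281.8373 172.1208]]
0.5 [[281.8234 193.1324]]
0.6 [[281.8248 214.8356]]
0.7 [[281.8417 236.6085]]
0.8 [[281.8735 257.8219]]
0.85 [[281.8946 268.032 ]]
0.9 [[281.9189 277.8872]]
0.95 [[281.9462 287.3269]]
```

View pics/w34.png

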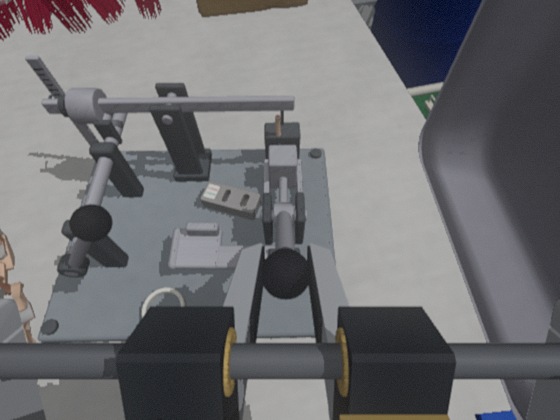

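Request:
drive_tool:
  plan:
    - [0, -0.0007, -0.0015, 0.01, 0, 0, 1]
    - [0, -0.0008, -0.003, 0.02, 0, 0, 1]
    - [0, -0.0008, -0.0045, 0.03, 0, 0, 1]
    - [0, -0.0008, -0.0045, 0.03, 0, 0, 1]
    - [0, -0.0008, -0.0045, 0.03, 0, 0, 1]
    - [0, -0.0008, -0.0045, 0.03, 0, 0, 1]

```text
clock: 36.85
eef_pos: [0.4379, -0.3622, 0.1188]
eef_rot: [-0.571, 0.222, -0.284, 0.737]
force: [5.6, -0.6, 6.5]
grip_width: 0.0239
```

```bash
python3 st.py 35
```

```text
[ 0.4379 -0.3622  0.1188] F tester 5.560342062363957 0.7891848602523366 6.460848582543272 tool F [-0.7954 -0.2324  8.5205] w 0.023944324610970024 [-1.1804 -0.0618  2.2855  1.1507  0.7057 -0.2031]
lean 0.8371729886151856 r 0.11029499478515946 dy -0.0018187790771384963
0.4 [[281.7516 161.6319]]
0.5 [[281.7606 182.3362]]
0.6 [[281.7851 203.9342]]
0.7 [[281.8249 225.8136]]
0.8 [[281.8787 247.3391]]
0.85 [[281.9103 257.7766]]
0.9 [[281.9447 267.9018]]
0.95 [[281.9816 277.6501]]
```

View pics/w35.png

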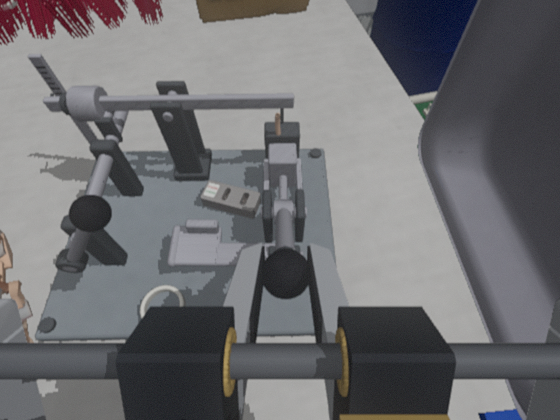

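Request:
drive_tool:
  plan:
    - [0, 0, 0, 0, 0, 0, 1]
    - [0, 0, 0, 0, 0, 0, 1]
    - [0, 0, 0, 0, 0, 0, 1]
    - [0, 0, 0, 0, 0, 0, 1]
    - [0, 0, 0, 0, 0, 0, 1]
    - [0, 0, 0, 0, 0, 0, 1]
    - [0, 0, 0, 0, 0, 0, 1]
    - [0, 0, 0, 0, 0, 0, 1]

```text
clock: 37.9
eef_pos: [0.438, -0.3622, 0.1188]
eef_rot: [-0.571, 0.222, -0.284, 0.737]
force: [5.9, -1.6, 6.0]
grip_width: 0.024
```

```bash
python3 st.py 36|head -4; python3 - <<'E'
from h import *
C=cam('wrist')
for a in (0,.25,1.2):
  t=a-.6;print('arrest',a,proj(C,T2W((-.051,.07+.075*np.sin(t),.07+.075*np.cos(t)))))
print('beam end level/tipped',proj(C,[T2W((.075,-.083,.096)),T2W((.075,-.083,.117))]))
a=cv2.imread('pics/w35.png').astype(int);b=cv2.imread('pics/w36.png').astype(int)
print('diff',np.abs(a-b).mean())
E
```

```text
[ 0.438  -0.3622  0.1188] F tester 6.0771797295001 -0.12798556331713434 5.95748967283989 tool F [0.1197 0.4919 8.4963] w 0.02402150414463966 [-1.1804 -0.0618  2.2855  1.1507  0.7057 -0.2031]
lean 0.8371885145483817 r 0.110280720979114 dy -0.0017960236405314281
0.4 [[281.7415 161.6197]]
0.5 [[281.7508 182.3232]]
arrest 0 [[ 87.52   211.2619]]
arrest 0.25 [[ 46.2922 202.5884]]
arrest 1.2 [[-73.5439 211.5628]]
beam end level/tipped [[292.3197 101.134 ]
 [292.8604  79.2282]]
diff 1.8101332199546485
```

View pics/w36.png

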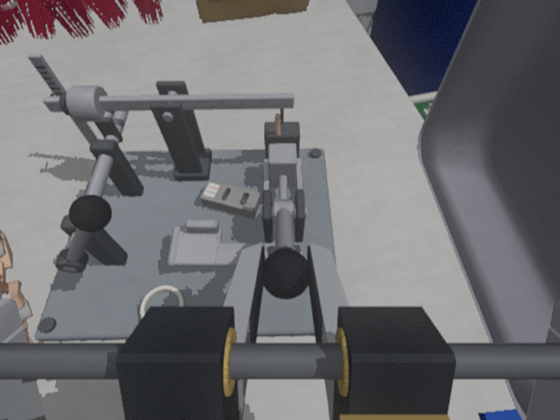

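The grip held steady for a full second. The ball stays at (286, 272), lever about 0.92. The arrest ball at (90, 213) matches angle 0, the beam end at (293, 100) matches level, and the catch is flat. Handing in.

```bash
python3 -c "
from cell import env
env.hand_in()"
```

```text
the job is handed in; nothing more can be done
```

The whole sequence was done and I handed the job in at about 38 s, with the fingers still holding the clamp lever near its front stop. No verdict was reported.

**What I did**
- **Arrest lever:** I swung it over to its stop and held it about half a second while the beam tipped, then swung it back so the beam was level again.
- **Safety catch:** I pushed it left and it fell flat.
- **Clamp lever:** I pulled it forward by its ball. It took three tries.

**What went wrong on the way**
- On the first try the wrist's last joint ran to the end of its range (-2.741 read, limit -2.74), the ball slipped out and the lever sprang back.
- On the second try, with the hand turned half round, the lever reached its stop. Pushing against the stop then made the ball creep off the pads, and it slipped out again.
- On the third try I used 40 to 50 N, above the suggested 10 to 20 N, and turned the hand with the lever over the second half. That stopped the slipping. The wrist force rose to about 49 N for a moment, and I eased it off.

**Last checks, over one second**
- **Clamp lever:** about 0.92 rad, estimated from the wrist picture. The spring load on the hand was steady at about 8.5 N, and the ball did not move in the grip.
- **Safety catch:** lying flat.
- **Arrest lever and beam:** the arrest ball and beam end were within about 3 pixels of where angle 0 and a level beam put them.
- **Bystanders:** the ring and gauge block looked untouched in the last picture. The tape roll and dropper bottle were out of its view, but looked unmoved in the scene and side pictures taken during the first pull.

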